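# Vent the vacuum desiccator and change over the drying jars

### The arm

A 6-joint arm with a two-finger parallel gripper is mounted at the origin on the work surface. World frame = base frame: x ahead of the robot, y to its left, z up, the work surface at z = 0. Lengths are in mm, angles in rad, forces in N, time in s.
With the tool pointing down it reaches from about 275 to 750 mm from the base axis. Payload 10.2 kg.
Tool frame: the origin (TCP) lies at the very end of the fingers, on their centre line; the grasp point (between the pads) lies 19 mm behind it (ctrl.pinch_z is the distance from the TCP to the grasp point, in mm); y points along the fingers, z is the direction in which the jaws open and shut, and the axes are right-handed (so a half turn about y gives the same grasp; the last joint's range is limited). The gripper opens to 85 mm and grips with 20 to 120 N. Pads are 22 mm wide; open, the fingers measure 114 mm over their backs; the gripper's body (76 mm by 85 mm) begins 54 mm behind the grasp point. The pads swing forward as they close: fully open they stand 13 mm farther back than shut.
Start: joints at [1.032, 0.313, 1.498, -0, 1.331, -0.223], TCP at [163.066, 499.04, 231.294] pointing down, gripper open.
Joint ranges: [-2.94, 2.94], [-0.97, 2.17], [0.19, 2.56], [-1.23, 4.37], [0.02, 3.11], [-2.88, 2.88]. Speed limits (rad/s): [2.39, 2.39, 3.01, 3.14, 3.14, 3.14].

### API

Orientations are given as a unit quaternion [w, x, y, z].
In Python, from rig import sense, eyes, ctrl gives the robot as it stands. The module is installed in compiled form; this text tells all that it offers.
- The arm moves only by the shell command python3 -m handwheel 'ROWS' [FORCE]. ROWS is JSON, a list of rows, each an object of numbers: "grip": the finger opening in mm, from 0 to 85.4; "tx", "ty", "tz": the shift along the tool's x, y, z in mm; "wx", "wy", "wz": the turn, a rotation vector about the tool's x, y, z in rad. In form: [{"grip": .., "tx": .., "ty": .., "tz": .., "wx": .., "wy": .., "wz": ..}, ...]. A call has 1 to 10 rows; each row shifts and turns the commanded pose from where the row before left it, along the tool's axes as they then stand; what a row does not reach is not made up. A row lasts 1/12 s, in which the tool goes at most 41.7 mm and 7.16 degrees, less where a joint would pass 70% of its speed; a pose out of reach is approached as far as the arm can. A call is refused whole if a number of a shift passes 41.7 or a number of a turn 0.125, either way. A call with a gripper value outside its range is refused whole. The fingers move at their own pace and stop on an object; FORCE is the grip in N (left out, the last holds). Time passes only in rows, so rows that do not move let the fingers close. It gives the time, the measured TCP pose, the force and the opening at its end, in the units of the state.
- sense(): the state, without advancing time (a new reading comes with each control period).
- eyes.capture(name): name is "scene" or "top"; returns a dict with "pixels" (384x512x3 uint8, red, green, blue), "mtx" (3x3 intrinsics, pixels), "R" (3x3) and "t" (3): a world point X has camera coordinates R X + t. Camera axes: x right, y down, z forward; pixel columns grow to the right and rows downward; lengths in mm; the calibration is good to about 2 mm. A picture is of the moment at which its call begins. There is no depth.
- ctrl.finish_job(): hands the job in, once; it reports no verdict.
The state is a dict: "time_s": time; "joints": joint angles; "dq": joint speeds; "tau": joint torques, N m; "eef_pos": TCP position; "ee_rot": TCP orientation; "force": force on the tool from outside, world axes, zero at the start; "wrist_torque": the same for the moment, N m; "grip_width": opening from 0.0 (shut) to 1.0 (fully open).
Only numpy, scipy, OpenCV 4.12 (cv2) and the standard library are available. Lean on these libraries where they do the work, as an engineer would, in place of code of your own. Each camera call takes 0.05 s, during which the arm holds its last target.

### The job

Turn the vent tap on the sealed desiccator lid fully open to let the vacuum out, and only then lift the lid off by its knob and set it, knob up, squarely on the lid ring. Then swap the two jars: the round one from the desiccator ends standing in the middle of the steel tray, and the square one from the tray ends standing in the middle of the desiccator plate. Keep the lid and the jars upright all the time, and leave the media bottle, the beaker, the tip box and the metal puck where they stand; the lid stays off on its ring.

Things in the scene. Friction and masses are not known exactly. Their poses are not given: they have to be found in the camera images.
- desiccator: vacuum desiccator bowl, fixed to the bench: clear, round, 154 mm across and 60 mm high, with a grey flange whose mouth is 128 mm wide (the wall below it is 142 mm wide inside). Origin: centre of its underside, z up. Its inner plate (white, the place for the jar) is 25 mm above the origin. Desiccator, ring and tray may change places.
- lid: loose clear lid, 0.55 kg: grey flange 154 mm across, 8 mm thick; dome 132 mm across; flat top 44 mm above the flange's underside. Origin: centre of the flange's underside, z up, at the start 60 mm above the desiccator's origin. A rubber collar 116 mm across goes 4 mm below it. Knob in the middle, vent tap 52 mm off along the lid's +x, short steel outlet (top 35 mm up, reaching 86 mm out) below it. Held down hard while the tap is shut.
- tap_foot (a point): lower end of the tap's thin steel spindle, on the tap's axis (52 mm off the lid's middle), 16 mm below the underside of the lid's flange; a foot 18 mm long sticks out from it and turns with the tap. Lift the lid straight up by 60 mm so that it clears the jar inside, whose top stands 25 mm above the desiccator's flange.
- lid_knob (a point): centre of the lid's knob, a black upright cylinder 26 mm in diameter, from 46 to 84 mm above the lid's origin; this point is 71 mm above the lid's origin. Axes as the lid's.
- tap_grip (a point): middle of the vent tap's handle, a black upright bar 40 mm long, 10 mm thick, 28 mm high (from 56 to 84 mm above the lid's origin), on a vertical axis 52 mm from the knob's; this point is on that axis, 72 mm above the lid's origin. The bar's length is this point's y axis, z is up, and it turns with the tap.
- tap (a joint): angle of the vent tap, rad: 0 shut (bar crosswise to the line from knob to tap), grows anticlockwise seen from above to 1.57 fully open (bar in line with the knob and the outlet). The seal lets go from about 1.1; count it as open above 1.3. Starts between 0 and 0.15, turns with about 0.04 N m of friction and stays where it is left.
- lid_ring: lid ring, fixed: black rubber ring on the bench, 158 mm across at its foot, 154 mm at the top, 32 mm high, hole 138 mm or wider, open in the middle. Origin: centre of its underside. The lid stands on its top edge, with the lid's origin 32 mm above this origin.
- tray: steel tray, fixed: square, 100 mm outside, 4 mm floor, rim 4 mm thick and 10 mm high. Origin: centre of its underside, x and y along its sides.
- round_jar: round jar with a white cap as wide as itself, 46 mm in diameter, cap 47 mm, 60 mm high, about 0.13 kg, loose; starts on the desiccator plate under the lid. Origin: centre of its underside, z up.
- square_jar: square jar, 42 by 42 mm and 50 mm high, with a narrower round white cap 34 mm across up to 64 mm, about 0.14 kg, loose; starts standing in the tray. Origin: centre of its underside, x and y square to its sides, z up.
- media_bottle: bystander: closed glass bottle, 60 mm across, 140 mm high, loose. Origin: centre of its underside.
- beaker: bystander: open steel beaker, 62 mm across, 85 mm high, loose. Origin: centre of its underside.
- tip_box: bystander: grey pipette tip box 66 (its x) by 50 (its y) mm, 44 mm high, loose. Origin: centre of its underside.
- puck: bystander: plain aluminium cylinder 48 mm across, 35 mm high, loose. Origin: centre of its underside.
Things that resemble listed ones, but are neither listed nor needed, are in the scene too. Leave any blue or turquoise look-alike of the desiccator alone. Leave any red or yellow look-alike of the square_jar alone.

How it is judged:
By the outcome, as a careful person would: the job done as asked, in the order asked, and still so for the second after the job is handed in, with the robot touching nothing.
It also fails if it takes over 72 s, if anything falls off the work surface, if the arm or the gripper's body presses on something with over 40 N, if the wrist force passes 120 N, or if a joint passes its speed limit or range.

## Working session

There is one attempt and no reset: what is moved stays moved. The work goes in short steps, Python scripts to look and compute and a shell command to move; the robot and the scene stay as the last step left them, time stands still between calls to the robot, and variables do not carry over. Pictures are saved under pics/ and viewed, and the job is handed in when it is done.

```bash
ls; mkdir -p pics; python3 - <<'E'
from rig import sense, eyes, ctrl
import cv2
s=sense(); print({k:s[k] for k in ('time_s','eef_pos','ee_rot','force','grip_width')}, ctrl.pinch_z)
for n in ('scene','top'):
    c=eyes.capture(n); cv2.imwrite(f'pics/{n}0.png',cv2.cvtColor(c['pixels'],cv2.COLOR_RGB2BGR)); print(n,c['mtx'],c['R'],c['t'])
E
```

```text
pics
{'time_s': 0.0, 'eef_pos': array([162.92280287, 498.8135602 , 230.73860502]), 'ee_rot': array([-0.69789438,  0.69872806, -0.1113567 ,  0.1110055 ]), 'force': array([-0.10297405,  0.32183965, -0.16591431]), 'grip_width': 0.998885259284363} 18.700000000000003
scene [[387.61339405   0.         254.6090888 ]
 [  0.         387.61339405 194.35362993]
 [  0.           0.           1.        ]] [[-0.46790379  0.88369908  0.01191604]
 [ 0.7395335   0.39888174 -0.5422025 ]
 [-0.48389694 -0.2448863  -0.84016335]] [ 323.72368638 -375.9948933  1425.79724329]
top [[395.00570981   0.         255.0168718 ]
 [  0.         395.00570981 189.04329839]
 [  0.           0.           1.        ]] [[ 0.00767444 -0.99995695 -0.00521639]
 [-0.99352991 -0.00703379 -0.11335271]
 [ 0.11331114  0.00605256 -0.99354112]] [-56.10968199 595.39929548 993.48250582]
```

View pics/scene0.png

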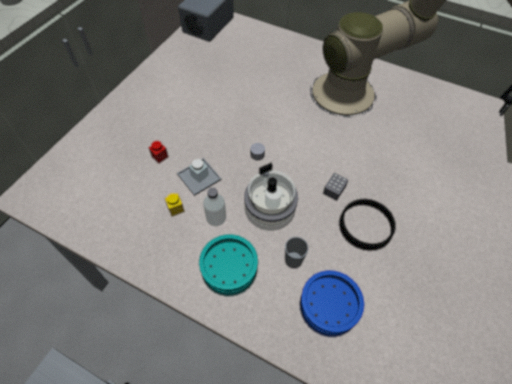

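View pics/top0.png

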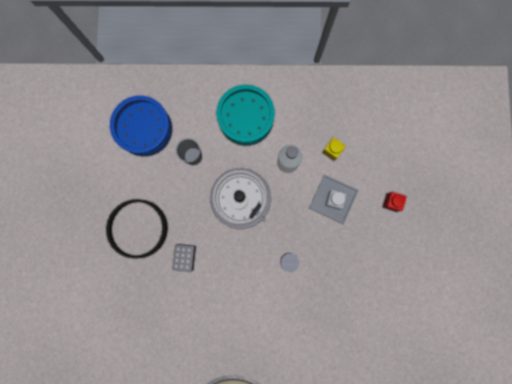

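```bash
cat > h.py <<'E'
import numpy as np, cv2
from rig import sense, eyes, ctrl
from scipy.spatial.transform import Rotation as Ro
def cap(n,f=None):
    c=eyes.capture(n)
    if f: cv2.imwrite(f'pics/{f}.png',cv2.cvtColor(c['pixels'],cv2.COLOR_RGB2BGR))
    return c
def ray(c,u,v,z):
    d=c['R'].T@np.linalg.solve(c['mtx'],[u,v,1]); o=-c['R'].T@c['t']
    return o+d*(z-o[2])/d[2]
def proj(c,X):
    p=c['mtx']@(c['R']@np.asarray(X,float)+c['t']); return p[:2]/p[2]
def crop(c,u,v,r,f,k=8):
    p=c['pixels'][max(0,v-r):v+r,max(0,u-r):u+r]
    cv2.imwrite(f'pics/{f}.png',cv2.cvtColor(cv2.resize(p,None,fx=k,fy=k,interpolation=cv2.INTER_CUBIC),cv2.COLOR_RGB2BGR))
def rot():
    q=sense()['ee_rot']; return Ro.from_quat([q[1],q[2],q[3],q[0]]).as_matrix()
E
python3 - <<'E'
from h import *
c=cap('top'); crop(c,240,198,36,'t_lid'); crop(c,335,198,36,'t_tray')
c2=cap('scene'); crop(c2,270,195,36,'s_lid')
print(rot())
E
```

```text
[[ 9.50556788e-01 -3.87758389e-04  3.10550547e-01]
 [-3.10550741e-01 -6.28487844e-04  9.50556596e-01]
 [-1.73409050e-04 -9.99999727e-01 -7.17832041e-04]]
```

View pics/t_lid.png

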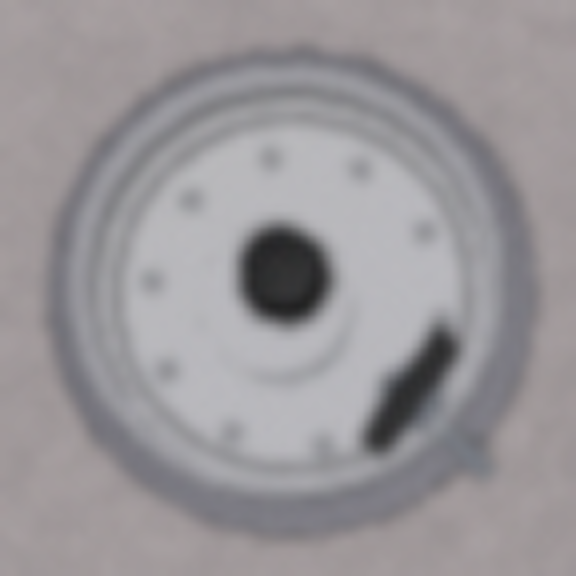

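View pics/t_tray.png

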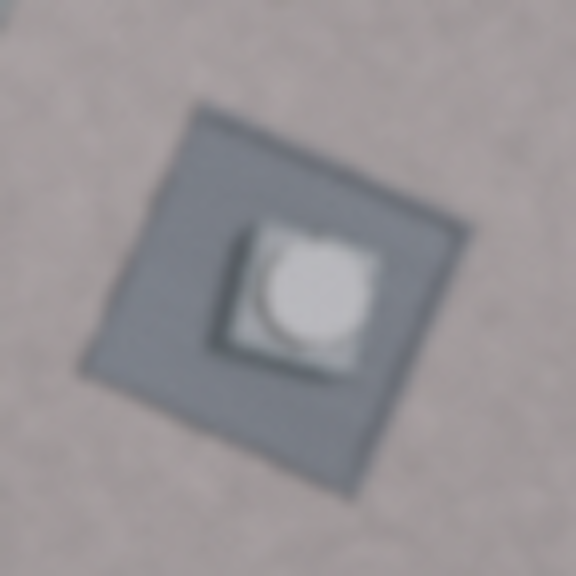

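View pics/s_lid.png

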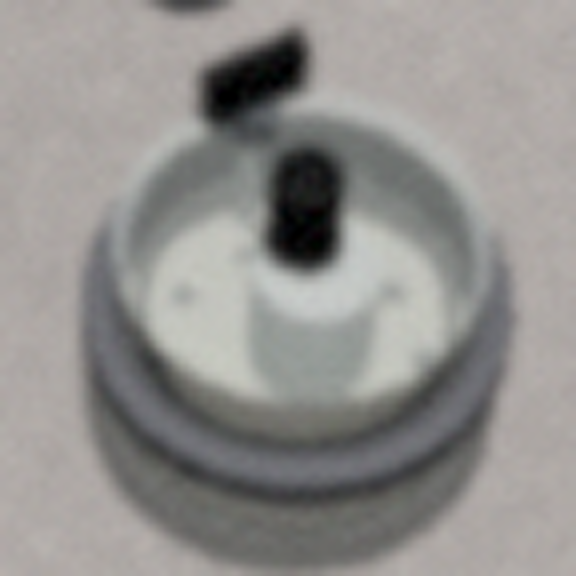

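```bash
cat > meas.py <<'E'
from h import *
def blobs(m,mn=20):
    n,l,st,ce=cv2.connectedComponentsWithStats(m.astype(np.uint8))
    return [(st[i],ce[i],l==i) for i in range(1,n) if st[i][4]>=mn]
def rect(b): 
    return cv2.minAreaRect(np.argwhere(b[2])[:,::-1].astype(np.float32))
E
python3 - <<'E'
from meas import *
c=cap('top'); P=c['pixels'].astype(int)
dark=P.max(2)<75
for b in blobs(dark): print(b[0],b[1].round(1),ray(c,*b[1],144).round(1),'z32',ray(c,*b[1],32).round(1), rect(b))
# flange circle via grey: hough on crop
g=cv2.cvtColor(c['pixels'],cv2.COLOR_RGB2GRAY)
k=cv2.resize(g[150:250,190:290],None,fx=4,fy=4,interpolation=cv2.INTER_CUBIC)
h=cv2.HoughCircles(k,cv2.HOUGH_GRADIENT,1,5,param1=80,param2=30,minRadius=60,maxRadius=140)
if h is not None:
  for x,y,r in h[0][:6]: print('hough',x/4+190,y/4+150,r/4, ray(c,x/4+190,y/4+150,64).round(1))
hsv=cv2.cvtColor(c['pixels'],cv2.COLOR_RGB2HSV)
s=cap('scene'); P=s['pixels'].astype(int); dark=P.max(2)<70
for b in blobs(dark,15): print('S',b[0],b[1].round(1),ray(s,*b[1],144).round(1),ray(s,*b[1],130).round(1))
E
```

```text
[  32    1  316   61 2082] [186.   14.9] [1010.5  119.6  144. ] z32 [1075.8  141.5   32. ] ((189.37301635742188, 30.925336837768555), (315.010498046875, 58.985477447509766), 0.2652563452720642)
[158 126  13  25  28] [166.5 138.7] [701.2 157.1 144. ] z32 [728.5 183.6  32. ] ((165.80001831054688, 138.90000915527344), (4.0249223709106445, 26.832813262939453), 26.56505012512207)
[226 134  41  11  69] [246.5 141. ] [696.9 -31.5 144. ] z32 [723.6 -28.2  32. ] ((246.22940063476562, 139.58853149414062), (9.188522338867188, 40.04997253417969), 87.1375961303711)
[178 141  20  18 177] [185.4 147.2] [681.  111.9 144. ] z32 [705.8 132.7  32. ] ((185.83438110351562, 147.380126953125), (13.19891357421875, 20.163448333740234), 51.842769622802734)
[190 154  11  11  39] [196.4 160.4] [649.8  85.4 144. ] z32 [670.8 103.   32. ] ((196.54148864746094, 160.2127227783203), (4.608423233032227, 13.453624725341797), 48.012786865234375)
[235 191  10  11  87] [239.1 196. ] [566.7 -15.7 144. ] z32 [577.5 -10.5  32. ] ((239.5, 196.0), (10.0, 9.0), 90.0)
[384 194   6  13  38] [386.1 200.1] [ 559.6 -355.1  144. ] z
[... 1584 characters left out ...]
0  15  84] [  3.  218.2] [ 990.1 -549.4  144. ] [ 987.9 -562.   130. ]
S [263 219  20   3  23] [272.5 220.1] [678.4  41.4 144. ] [671.1  38.5 130. ]
S [ 49 239  59  51 707] [ 83.4 266.8] [ 995.2 -287.9  144. ] [ 993.2 -296.2  130. ]
S [210 239  34  10  58] [225.5 241.7] [785.2 -31.8 144. ] [779.7 -35.9 130. ]
S [287 239  20  16 235] [296.5 246. ] [714.6 123.6 144. ] [708.  122.1 130. ]
S [286 254  17  14 131] [292.9 261.4] [754.7 132.6 144. ] [748.6 131.3 130. ]
S [206 276  49  19 131] [231.9 289.2] [879.9  40.  144. ] [876.   37.1 130. ]
S [303 315  18  18  32] [310.2 324.6] [868.7 226.3 144. ] [864.6 226.5 130. ]
S [322 333  20   3  25] [331.2 334.1] [865.8 273.3 144. ] [861.6 274.3 130. ]
```

```bash
python3 - <<'E'
from meas import *
t=cap('top'); s=cap('scene')
def tri(a,b): # midpoint of rays
    o1=-t['R'].T@t['t']; o2=-s['R'].T@s['t']
    d1=ray(t,*a,0)-o1; d2=ray(s,*b,0)-o2
    A=np.c_[d1,-d2]; k=np.linalg.lstsq(A,o2-o1,rcond=None)[0]
    p,q=o1+k[0]*d1,o2+k[1]*d2; return ((p+q)/2).round(1),(p-q).round(1)
# ring ellipse centre from inner hole contour and outer
for c,(u,v),nm in ((t,(136,228),'t'),(s,(367,225),'s')):
    P=c['pixels'].astype(int); m=(P.max(2)<80)
    b=min(blobs(m),key=lambda b:abs(b[1]-[u,v]).sum()); 
    cs,hi=cv2.findContours(b[2].astype(np.uint8),cv2.RETR_CCOMP,cv2.CHAIN_APPROX_NONE)
    for q in cs:
        if len(q)>40:
            e=cv2.fitEllipse(q); print('ring',nm,np.round(e[0],1),np.round(e[1],1),'z32',ray(c,*e[0],32).round(1),'z16',ray(c,*e[0],16).round(1))
# tray + jar + coloured
P=t['pixels'].astype(int)
print('bench',P[240,340],'tray',P[185,330],'flange',P[198+20,225],P[225,240],'floor',P[210,325])
m=(P[...,2]-P[...,0]>0)&(P.max(2)>60)
m[:70]=0
m=cv2.morphologyEx(m.astype(np.uint8),cv2.MORPH_OPEN,np.ones((2,2)))
cv2.imwrite('pics/mask.png',cv2.resize(m*255,None,fx=1.5,fy=1.5))
for b in blobs(m,60): print(b[0],b[1].round(1),rect(b), ray(t,*b[1],10).round(1))
E
```

```text
ring t [136.5 228.4] [57.7 60.9] z32 [491.5 253.3  32. ] z16 [491.7 258.1  16. ]
ring t [136.6 228.3] [50.9 54.5] z32 [491.9 253.   32. ] z16 [492.1 257.9  16. ]
ring s [366.9 224.3] [49.1 55.2] z32 [506.3 258.8  32. ] z16 [496.  259.6  16. ]
ring s [366.9 223.9] [37.  50.6] z32 [505.1 258.4  32. ] z16 [494.9 259.2  16. ]
bench [162 155 155] tray [121 125 134] flange [158 156 163] [124 122 130] floor [122 126 136]
[ 216   84   61   64 3037] [246.2 115. ] ((246.80001831054688, 115.09999084472656), (62.60989761352539, 60.37383270263672), 63.43495178222656) [800.9 -26.2  10. ]
[ 109   95   65   64 3205] [141.3 126.4] ((141.5, 126.49998474121094), (65.05381774902344, 60.81117630004883), 45.0) [767.4 258.4  10. ]
[177 139  25  26 488] [188.9 151.2] ((188.90000915527344, 151.20001220703125), (25.043960571289062, 23.702320098876953), 26.56505012512207) [699.8 127.2  10. ]
[279 146  24  27 522] [290.2 159. ] ((290.5, 159.0), (26.0, 23.0), 90.0) [ 680.3 -145.2   10. ]
[ 211  169   61   61 2791] [240.9 199.1] ((241.0, 199.0), (60.0, 60.0), 90.0) [571.3 -14.4  10. ]
[ 310  176   50   49 1468] [334.5 199.9] ((334.42974853515625, 199.9261016845703), (38.90039825439453, 38.142845153808594), 24.623563766479492) [ 571.1 -262.4   10. ]
[173 245  23  28 523] [184.3 258.6] ((184.3153839111328, 258.4769592285156), (20.093624114990234, 26.419397354125977), 7.125016689300537) [414.5 131.6  10. ]
[281 254  20  20 303] [290.5 263.2] ((290.25, 263.25), (19.091880798339844, 18.384777069091797), 45.0) [ 404.9 -145.4   10. ]
```

View pics/mask.png

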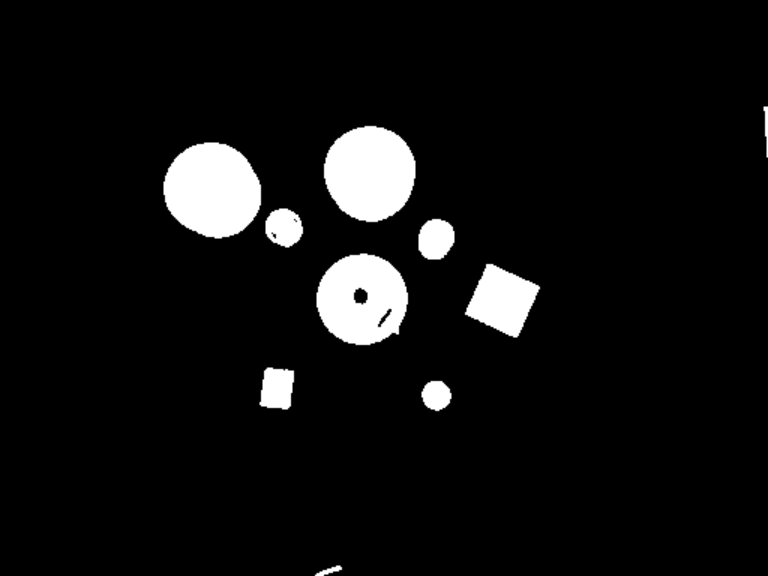

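```bash
python3 - <<'E'
from meas import *
t=cap('top'); s=cap('scene')
def ang(c,p,q,z=144):
    f=lambda x,o:(x+.5)/8-.5+o
    (ou,ov)=(204,162) if c is t else (234,159)
    a=ray(c,f(p[0],ou),f(p[1],ov),z);b=ray(c,f(q[0],ou),f(q[1],ov),z)
    d=b-a; return a.round(1),b.round(1),np.degrees(np.arctan2(d[1],d[0]))%180, np.hypot(*d[:2]), ((a+b)/2).round(1)
print(ang(t,(443,328),(375,443))); print(ang(s,(205,75),(298,32)),)
print(ang(s,(215,122),(308,72),116))
for c,(u,v) in ((t,(255,210)),(s,(265,168))):
    P=c['pixels'].astype(int); b=min(blobs(P.max(2)<85,10),key=lambda b:abs(b[1]-[u,v]).sum())
    p=np.array([ray(c,x,y,138)[:2] for y,x in np.argwhere(b[2])]); w,V=np.linalg.eigh(np.cov(p.T)); print(p.mean(0),np.degrees(np.arctan2(V[1,1],V[0,1]))%180,np.sqrt(w*12))
E
```

```text
(array([551.8, -61.7, 144. ]), array([518.5, -42.3, 144. ]), np.float64(149.8551671842429), np.float64(38.51180527297511), array([535.2, -52. , 144. ]))
(array([550.7, -62.6, 144. ]), array([519.2, -43. , 144. ]), np.float64(148.11026263755292), np.float64(37.07486602856374), array([534.9, -52.8, 144. ]))
(array([548.2, -59.3, 116. ]), array([513.5, -40.5, 116. ]), np.float64(151.61936153764165), np.float64(39.518599881693824), array([530.8, -49.9, 116. ]))
[533.78083771 -52.49117401] 144.61586448125328 [ 8.00065754 36.68451844]
[542.61160372 -48.29982103] 168.57896339708532 [23.34900974 41.71598707]
```

```bash
python3 -m handwheel '[{"tx":29,"tz":-22.7},{"tx":29,"tz":-22.7},{"tx":29,"tz":-22.7},{"tx":29,"tz":-22.7},{"tx":29,"tz":-22.7},{"tx":29,"tz":-22.7},{"tx":29,"tz":-22.7},{"tx":29,"tz":-22.7},{"tx":29,"tz":-22.7},{"tx":29,"tz":-22.7}]' 40
python3 -m handwheel '[{"grip":36,"tx":29,"tz":-22.7},{"tx":29,"tz":-22.7},{"tx":29,"tz":-22.7},{"tx":29,"tz":-22.7},{"tx":29,"tz":-22.7},{"tx":29,"tz":-22.7},{"tx":29,"tz":-22.7},{"wy":0.12},{"wy":0.12},{"ty":0}]'
cat > go.py <<'E'
import sys
from h import *
T=np.array([float(v) for v in sys.argv[1:4]])
s=sense();R=rot();z=R[:,2]
print('pos',s['eef_pos'].round(1),'yaw',np.degrees(np.arctan2(z[1],z[0])).round(2),'down',R[:,1].round(4),'F',s['force'].round(1),'M',s['wrist_torque'].round(2),'g',round(s['grip_width']*85.4,1),'t',round(s['time_s'],2),'q6',s['joints'][5].round(2))
d=R.T@(T-s['eef_pos']); print('tool shift',d.round(1))
E
python3 go.py 534.5 -52.3 150
```

```text
pos [163.1 499.  231.3] yaw 71.91 down [-0.e+00 -1.e-04 -1.e+00] F [ 0.1  0.2 -0.1] M [ 0.02  0.01 -0.02] g 85.7 t 0.5 q6 -0.22
tool shift [ 524.3   81.3 -408.7]invalid input
invalid input
```

```bash
python3 -m handwheel '[{"grip":85,"tx":29,"ty":0,"tz":-22.7,"wx":0,"wy":0,"wz":0}]' 40; python3 -m handwheel '[{"grip":85,"tx":29,"tz":-22.7}]'
```

```text
time_s: 0.58
eef_pos: [181.9, 470.5, 231.0]
ee_rot: [0.699, -0.698, 0.11, -0.109]
force: [1.3, 0.3, 0.2]
grip_width: 0.992invalid input
```

```bash
python3 -m handwheel '[{"grip":85,"tx":29,"ty":0,"tz":-22.7,"wx":0,"wy":0,"wz":0},{"grip":85,"tx":29,"ty":0,"tz":-22.7,"wx":0,"wy":0,"wz":0},{"grip":85,"tx":29,"ty":0,"tz":-22.7,"wx":0,"wy":0,"wz":0},{"grip":85,"tx":29,"ty":0,"tz":-22.7,"wx":0,"wy":0,"wz":0},{"grip":85,"tx":29,"ty":0,"tz":-22.7,"wx":0,"wy":0,"wz":0},{"grip":85,"tx":29,"ty":0,"tz":-22.7,"wx":0,"wy":0,"wz":0},{"grip":85,"tx":29,"ty":0,"tz":-22.7,"wx":0,"wy":0,"wz":0},{"grip":85,"tx":29,"ty":0,"tz":-22.7,"wx":0,"wy":0,"wz":0},{"grip":85,"tx":29,"ty":0,"tz":-22.7,"wx":0,"wy":0,"wz":0},{"grip":85,"tx":29,"ty":0,"tz":-22.7,"wx":0,"wy":0,"wz":0}]' 40
python3 -m handwheel '[{"grip":36,"tx":29,"ty":0,"tz":-22.7,"wx":0,"wy":0,"wz":0},{"grip":36,"tx":29,"ty":0,"tz":-22.7,"wx":0,"wy":0,"wz":0},{"grip":36,"tx":29,"ty":0,"tz":-22.7,"wx":0,"wy":0,"wz":0},{"grip":36,"tx":29,"ty":0,"tz":-22.7,"wx":0,"wy":0,"wz":0},{"grip":36,"tx":29,"ty":0,"tz":-22.7,"wx":0,"wy":0,"wz":0},{"grip":36,"tx":29,"ty":0,"tz":-22.7,"wx":0,"wy":0,"wz":0},{"grip":36,"tx":29,"ty":0,"tz":-22.7,"wx":0,"wy":0,"wz":0},{"grip":36,"tx":0,"ty":0,"tz":0,"wx":0,"wy":0.12,"wz":0},{"grip":36,"tx":0,"ty":0,"tz":0,"wx":0,"wy":0.12,"wz":0},{"grip":36,"tx":0,"ty":0,"tz":0,"wx":0,"wy":0,"wz":0}]'
python3 go.py 534.5 -52.3 150
```

```text
time_s: 1.42
eef_pos: [389.4, 160.9, 231.5]
ee_rot: [0.698, -0.698, 0.111, -0.111]
force: [0.4, 0.8, -0.5]
grip_width: 0.996
time_s: 2.25
eef_pos: [532.5, -52.0, 231.0]
ee_rot: [0.679, -0.679, 0.196, -0.196]
force: [-0.3, 0.1, -0.4]
grip_width: 0.421
pos [532.5 -52.  231. ] yaw 57.86 down [-4.e-04  2.e-04 -1.e+00] F [-0.3  0.1 -0.4] M [ 0.04  0.01 -0.03] g 36.0 t 2.25 q6 -1.33
tool shift [ 1.9 81.   0.8]
```

```bash
python3 -m handwheel '[{"grip":36,"tx":2,"ty":40,"tz":0.8,"wx":0,"wy":0,"wz":0},{"grip":36,"tx":0,"ty":39,"tz":0,"wx":0,"wy":0,"wz":0},{"grip":36,"tx":0,"ty":0,"tz":0,"wx":0,"wy":0,"wz":0}]'
python3 - <<'E'
from h import *
c=cap('scene'); crop(c,268,180,36,'s1'); 
t=cap('top'); crop(t,250,205,36,'t1')
p=sense()['eef_pos']; print(p,proj(c,p),proj(t,p))
E
```

```text
time_s: 2.5
eef_pos: [531.2, -50.6, 146.2]
ee_rot: [0.68, -0.68, 0.197, -0.189]
force: [-0.9, -0.2, -0.6]
grip_width: 0.422
[534.3909154  -51.59418065 152.87210023] [265.6350685  163.28919317] [254.4851324  209.84849704]
```

View pics/s1.png

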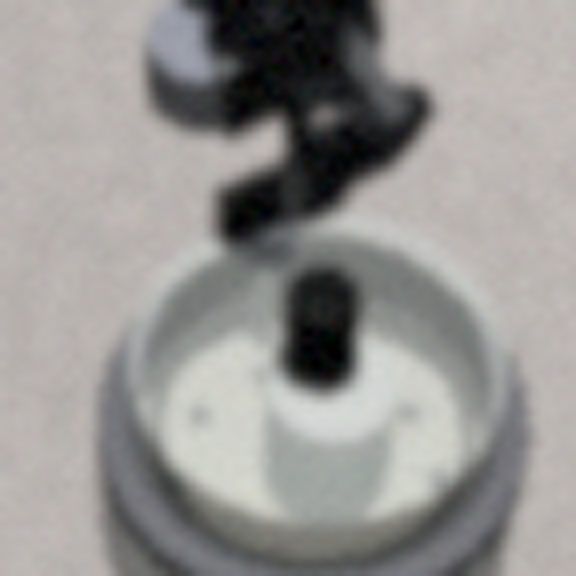

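View pics/t1.png

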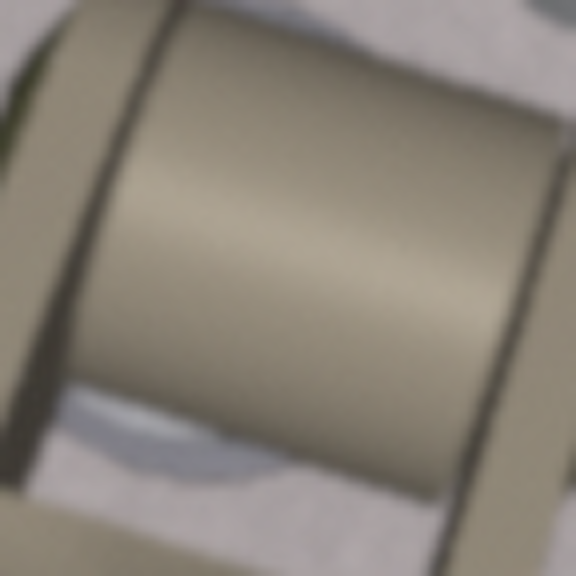

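```bash
python3 -m handwheel '[{"grip":36,"tx":0,"ty":17,"tz":0,"wx":0,"wy":0,"wz":0},{"grip":36,"tx":0,"ty":16,"tz":0,"wx":0,"wy":0,"wz":0},{"grip":36,"tx":0,"ty":0,"tz":0,"wx":0,"wy":0,"wz":0}]'
python3 go.py 534.5 -52.3 117
python3 - <<'E'
from h import *
c=cap('scene'); crop(c,268,180,36,'s2')
E
```

```text
time_s: 2.85
eef_pos: [534.5, -51.7, 119.6]
ee_rot: [-0.68, 0.68, -0.194, 0.193]
force: [-0.3, 0.0, -1.0]
grip_width: 0.418
pos [534.5 -51.7 119.6] yaw 58.25 down [-2.e-04  1.e-04 -1.e+00] F [-0.3  0.  -1. ] M [ 0.01  0.01 -0.01] g 35.7 t 2.85 q6 -1.33
tool shift [ 0.3  2.6 -0.5]
```

View pics/s2.png

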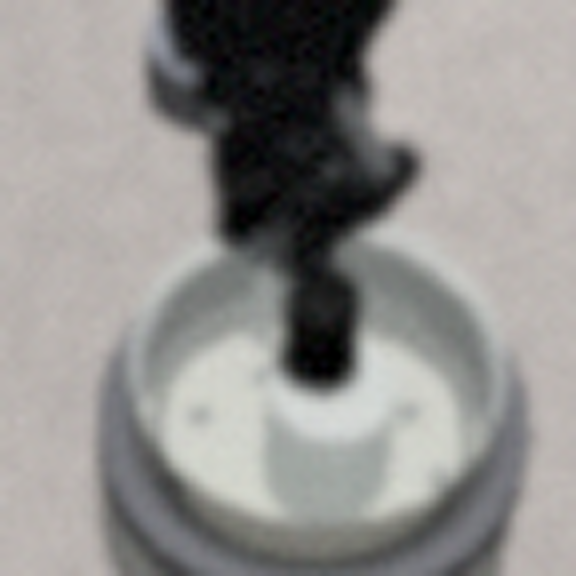

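Straddling the bar (around pixel 265,168) without contact; close gently.

```bash
python3 -m handwheel '[{"grip":0,"tx":0,"ty":0,"tz":0,"wx":0,"wy":0,"wz":0},{"grip":0,"tx":0,"ty":0,"tz":0,"wx":0,"wy":0,"wz":0},{"grip":0,"tx":0,"ty":0,"tz":0,"wx":0,"wy":0,"wz":0},{"grip":0,"tx":0,"ty":0,"tz":0,"wx":0,"wy":0,"wz":0},{"grip":0,"tx":0,"ty":0,"tz":0,"wx":0,"wy":0,"wz":0}]' 30
python3 go.py 534.5 -52.3 117
```

```text
time_s: 3.32
eef_pos: [535.3, -52.5, 121.5]
ee_rot: [-0.68, 0.68, -0.193, 0.195]
force: [-1.7, -2.0, 7.2]
grip_width: 0.109
pos [535.3 -52.5 121.5] yaw 58.17 down [ 0.003  -0.0017 -1.    ] F [-1.7 -2.   7.2] M [-0.28  0.37 -0.02] g 9.3 t 3.32 q6 -1.33
tool shift [-0.8  4.5 -0.3]
```

```bash
python3 -m handwheel '[{"grip":0,"tx":0,"ty":-3,"tz":0,"wx":0,"wy":-0.06,"wz":0},{"grip":0,"tx":0,"ty":0,"tz":0,"wx":0,"wy":-0.12,"wz":0},{"grip":0,"tx":0,"ty":0,"tz":0,"wx":0,"wy":-0.12,"wz":0},{"grip":0,"tx":0,"ty":0,"tz":0,"wx":0,"wy":-0.1,"wz":0}]' 30
python3 go.py 534.5 -52.3 122
```

```text
time_s: 3.65
eef_pos: [534.5, -51.8, 122.7]
ee_rot: [-0.705, 0.705, -0.053, 0.053]
force: [1.3, 0.1, -6.3]
grip_width: 0.112
pos [534.5 -51.8 122.7] yaw 81.44 down [ 2.e-04 -1.e-04 -1.e+00] F [ 1.3  0.1 -6.3] M [-0.15 -0.05 -0.06] g 9.5 t 3.65 q6 -1.74
tool shift [ 0.1  0.7 -0.5]
```

```bash
python3 -m handwheel '[{"grip":0,"tx":0,"ty":1,"tz":0,"wx":0,"wy":-0.12,"wz":0},{"grip":0,"tx":0,"ty":0,"tz":0,"wx":0,"wy":-0.12,"wz":0},{"grip":0,"tx":0,"ty":0,"tz":0,"wx":0,"wy":-0.12,"wz":0},{"grip":0,"tx":0,"ty":0,"tz":0,"wx":0,"wy":-0.12,"wz":0},{"grip":0,"tx":0,"ty":0,"tz":0,"wx":0,"wy":-0.12,"wz":0},{"grip":0,"tx":0,"ty":0,"tz":0,"wx":0,"wy":-0.12,"wz":0},{"grip":0,"tx":0,"ty":0,"tz":0,"wx":0,"wy":-0.12,"wz":0},{"grip":0,"tx":0,"ty":0,"tz":0,"wx":0,"wy":-0.1,"wz":0},{"grip":0,"tx":0,"ty":0,"tz":0,"wx":0,"wy":0,"wz":0}]' 30
python3 go.py 534.5 -52.3 122
```

```text
time_s: 4.4
eef_pos: [534.6, -51.7, 121.8]
ee_rot: [0.653, -0.653, -0.272, 0.271]
force: [0.1, 0.6, -4.1]
grip_width: 0.109
pos [534.6 -51.7 121.8] yaw 135.15 down [ 4.e-04  2.e-04 -1.e+00] F [ 0.1  0.6 -4.1] M [ 0.13 -0.02 -0.01] g 9.3 t 4.4 q6 -2.67
tool shift [-0.5 -0.2 -0.4]
```

```bash
for i in 1; do python3 -m handwheel '[{"grip":0,"tx":0,"ty":0,"tz":0,"wx":0,"wy":-0.04,"wz":0},{"grip":0,"tx":0,"ty":0,"tz":0,"wx":0,"wy":-0.02,"wz":0},{"grip":0,"tx":0,"ty":0,"tz":0,"wx":0,"wy":0,"wz":0}]' 30; done
python3 go.py 534.5 -52.3 122
```

```text
time_s: 4.65
eef_pos: [534.6, -51.8, 121.6]
ee_rot: [-0.645, 0.645, 0.289, -0.289]
force: [0.0, 0.3, -3.1]
grip_width: 0.109
pos [534.6 -51.8 121.6] yaw 138.29 down [ 3.e-04  0.e+00 -1.e+00] F [ 0.   0.3 -3.1] M [ 0.14 -0.1   0.03] g 9.3 t 4.65 q6 -2.73
tool shift [-0.4 -0.4 -0.3]
```

```bash
python3 -m handwheel '[{"grip":0,"tx":0,"ty":0,"tz":0,"wx":0,"wy":-0.04,"wz":0},{"grip":0,"tx":0,"ty":0,"tz":0,"wx":0,"wy":0,"wz":0}]' 30
python3 go.py 534.5 -52.3 122
```

```text
time_s: 4.82
eef_pos: [534.5, -51.8, 121.5]
ee_rot: [-0.639, 0.639, 0.302, -0.302]
force: [0.0, 0.2, -2.6]
grip_width: 0.109
pos [534.5 -51.8 121.5] yaw 140.62 down [ 3.e-04  0.e+00 -1.e+00] F [ 0.   0.2 -2.6] M [ 0.27 -0.11  0.05] g 9.3 t 4.82 q6 -2.77
tool shift [-0.4 -0.5 -0.3]
```

```bash
python3 -m handwheel '[{"grip":36,"tx":0,"ty":0,"tz":0,"wx":0,"wy":0,"wz":0},{"grip":50,"tx":0,"ty":0,"tz":0,"wx":0,"wy":0,"wz":0},{"grip":60,"tx":0,"ty":-25,"tz":0,"wx":0,"wy":0,"wz":0},{"grip":60,"tx":0,"ty":-40,"tz":0,"wx":0,"wy":0,"wz":0},{"grip":60,"tx":0,"ty":-40,"tz":0,"wx":0,"wy":0,"wz":0},{"grip":60,"tx":0,"ty":0,"tz":0,"wx":0,"wy":0,"wz":0}]' 30
python3 - <<'E'
from h import *
c=cap('scene'); crop(c,268,180,36,'s3')
E
python3 go.py 569 -15 200
```

```text
time_s: 5.32
eef_pos: [537.1, -52.7, 234.3]
ee_rot: [-0.636, 0.643, 0.306, -0.299]
force: [0.4, -0.6, 1.2]
grip_width: 0.703
pos [536.  -52.4 230.6] yaw 140.59 down [ 0.0083 -0.0029 -1.    ] F [ 0.9 -0.4 -1.2] M [ 0.02 -0.   -0.04] g 59.8 t 5.37 q6 -2.77
tool shift [49.7 30.7 -1.5]
```

View pics/s3.png

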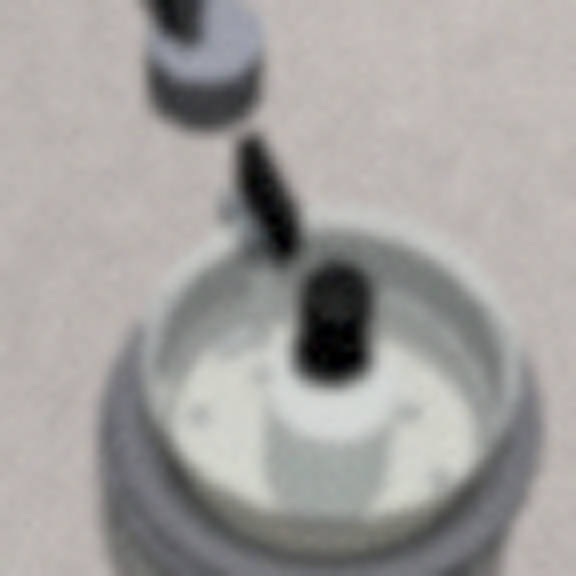

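```bash
python3 -m handwheel '[{"grip":60,"tx":-40,"ty":-20,"tz":0,"wx":0,"wy":0,"wz":0},{"grip":60,"tx":-40,"ty":-20,"tz":0,"wx":0,"wy":0,"wz":0},{"grip":60,"tx":-40,"ty":-20,"tz":0,"wx":0,"wy":0,"wz":0},{"grip":60,"tx":-40,"ty":0,"tz":0,"wx":0,"wy":0,"wz":0},{"grip":60,"tx":0,"ty":0,"tz":0,"wx":0,"wy":0,"wz":0}]' 30
python3 - <<'E'
from h import *
c=cap('scene','scene4'); crop(c,268,190,36,'s4')
t=cap('top','top4'); crop(t,240,200,36,'t4')
E
```

```text
time_s: 5.78
eef_pos: [456.4, -127.5, 282.2]
ee_rot: [-0.639, 0.659, 0.27, -0.292]
force: [-0.5, 0.8, 0.1]
grip_width: 0.704
```

View pics/s4.png

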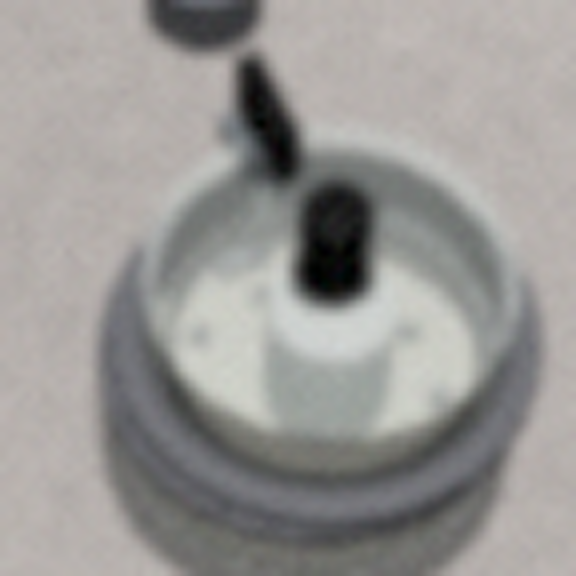

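View pics/t4.png

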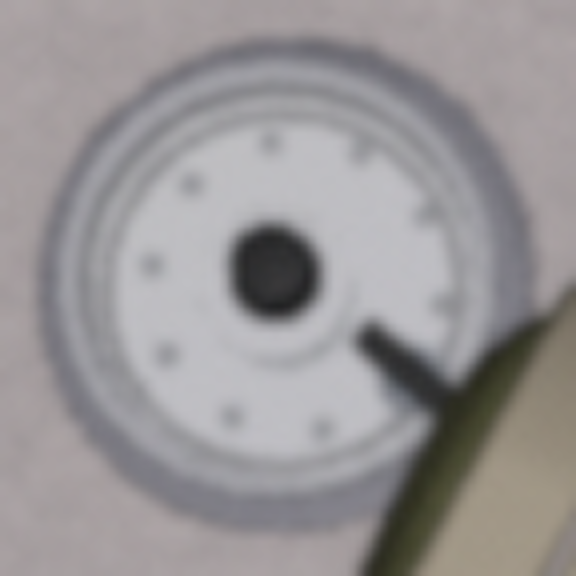

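View pics/top4.png

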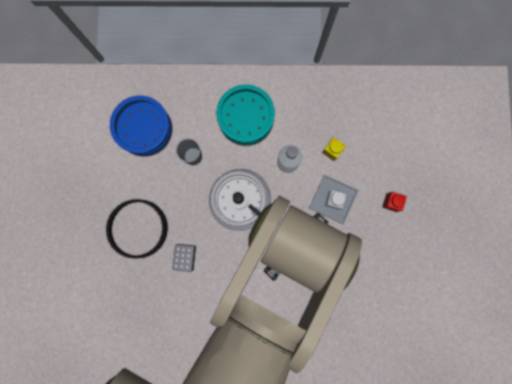

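```bash
python3 - <<'E'
from meas import *
t=cap('top');s=cap('scene')
for c,z,u,v,n in ((t,140,238,198,'t'),(s,125,275,187,'s'),(s,130,267,171,'s tap')):
    P=c['pixels'].astype(int); b=min(blobs(P.max(2)<72,10),key=lambda b:abs(b[1]-[u,v]).sum()); print(n,b[0],b[1].round(1),ray(c,*b[1],z).round(1))
f=lambda x,o:(x+.5)/8-.5+o
for p in ((365,330),(448,393)): print(ray(t,f(p[0],204),f(p[1],164),144).round(1))
P=t['pixels'].astype(int)
m=(P[...,2]-P[...,0]>0)&(P.max(2)>60);m[:70]=0
b=min(blobs(m,60),key=lambda b:abs(b[1]-[240,199]).sum());print(b[0])
E
python3 go.py 569 -15 220
```

```text
t [234 193   9  10  77] [237.9 197.5] [563.5 -12.7 140. ]
s [269 177   9  15 108] [273.4 183.9] [567.4 -10.1 125. ]
s tap [262 162   7  15  65] [265. 169.] [536.9 -51.5 130. ]
[546.5 -39.2 144. ]
[528.5 -63.3 144. ]
[ 209  169   62   61 2741]
pos [ 458.3 -125.6  281. ] yaw 137.11 down [-0.0188 -0.0357 -0.9992] F [0.3 0.  0.2] M [0.07 0.02 0.01] g 60.2 t 5.98 q6 -2.88
tool shift [158.7  55.   -5.2]
```

```bash
python3 -m handwheel '[{"grip":70,"tx":39,"ty":5,"tz":-1,"wx":0,"wy":0,"wz":0},{"grip":70,"tx":39,"ty":5,"tz":-1,"wx":0,"wy":0,"wz":0},{"grip":70,"tx":39,"ty":5,"tz":-1,"wx":0,"wy":0,"wz":0},{"grip":70,"tx":38,"ty":5,"tz":-1,"wx":0,"wy":0,"wz":0},{"grip":70,"tx":0,"ty":0,"tz":0,"wx":0,"wy":0,"wz":0}]' 30
python3 go.py 565.6 -12 220
python3 - <<'E'
from h import *
R=rot(); a=np.radians(143); Rt=np.c_[[np.sin(a),-np.cos(a),0],[0,0,-1],[np.cos(a),np.sin(a),0]]
print(np.linalg.det(Rt),Ro.from_matrix(R.T@Rt).as_rotvec().round(3))
E
```

```text
time_s: 6.4
eef_pos: [568.5, -11.1, 252.4]
ee_rot: [-0.639, 0.655, 0.272, -0.296]
force: [-0.8, 0.4, -0.3]
grip_width: 0.815
pos [568.5 -11.1 252.4] yaw 137.39 down [-0.0212 -0.0343 -0.9992] F [-0.8  0.4 -0.3] M [0.02 0.02 0.02] g 69.6 t 6.4 q6 -2.6
tool shift [-1.3 32.5  1.8]
1.0 [ 0.006 -0.098 -0.04 ]
```

```bash
python3 -m handwheel '[{"grip":70,"tx":0,"ty":0,"tz":0,"wx":0.006,"wy":-0.098,"wz":-0.04},{"grip":70,"tx":0,"ty":0,"tz":0,"wx":0,"wy":0,"wz":0}]' 30
python3 go.py 565.6 -12 170
cat > ori.py <<'E'
import sys
from h import *
R=rot(); a=np.radians(float(sys.argv[1])); Rt=np.c_[[np.sin(a),-np.cos(a),0],[0,0,-1],[np.cos(a),np.sin(a),0]]
print('rotvec',Ro.from_matrix(R.T@Rt).as_rotvec().round(3))
E
python3 ori.py 143
```

```text
time_s: 6.57
eef_pos: [566.3, -15.4, 254.6]
ee_rot: [-0.632, 0.633, 0.316, -0.315]
force: [-0.5, 0.3, 0.5]
grip_width: 0.819
pos [566.3 -15.4 254.6] yaw 142.98 down [ 2.2e-03 -6.0e-04 -1.0e+00] F [-0.5  0.3  0.5] M [-0.02 -0.02  0.05] g 69.9 t 6.57 q6 -2.73
tool shift [ 2.2 84.6  2.8]
rotvec [ 0.002 -0.     0.001]
```

```bash
python3 -m handwheel '[{"grip":70,"tx":2,"ty":40,"tz":2.8,"wx":0,"wy":0,"wz":0},{"grip":60,"tx":0,"ty":40,"tz":0,"wx":0,"wy":0,"wz":0},{"grip":60,"tx":0,"ty":30,"tz":0,"wx":0,"wy":0,"wz":0},{"grip":60,"tx":0,"ty":20,"tz":0,"wx":0,"wy":0,"wz":0},{"grip":60,"tx":0,"ty":0,"tz":0,"wx":0,"wy":0,"wz":0}]' 30
python3 go.py 565.6 -12 114
python3 - <<'E'
from h import *
c=cap('scene','scene5'); crop(c,268,180,36,'s5')
E
```

```text
time_s: 6.98
eef_pos: [563.3, -12.7, 121.4]
ee_rot: [0.635, -0.634, -0.311, 0.315]
force: [-0.9, 0.8, -0.8]
grip_width: 0.7
pos [563.3 -12.7 121.4] yaw 142.56 down [-0.0051 -0.001  -1.    ] F [-0.9  0.8 -0.8] M [0.01 0.03 0.02] g 59.8 t 6.98 q6 -2.72
tool shift [ 2.   7.4 -1.4]
```

View pics/s5.png

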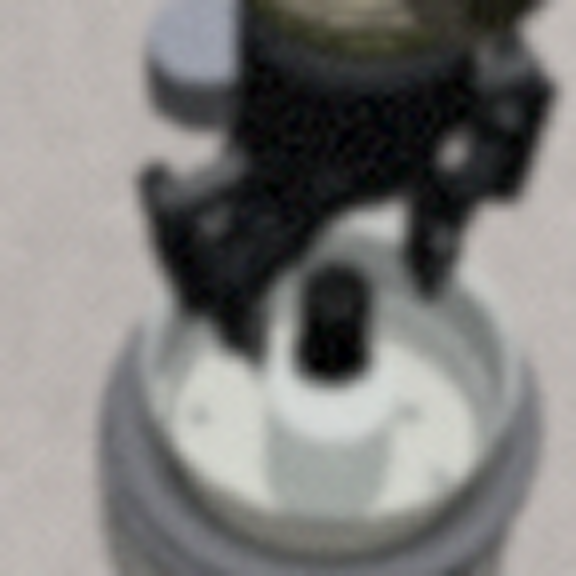

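```bash
python3 -m handwheel '[{"grip":60,"tx":0,"ty":4,"tz":0,"wx":0,"wy":0,"wz":0},{"grip":60,"tx":0,"ty":0,"tz":0,"wx":0,"wy":0,"wz":0}]' 30
python3 go.py 565.6 -12 114
```

```text
time_s: 7.2
eef_pos: [566.1, -13.3, 122.9]
ee_rot: [-0.632, 0.636, 0.315, -0.312]
force: [0.1, 0.2, -0.4]
grip_width: 0.701
pos [566.1 -13.3 122.9] yaw 142.65 down [ 0.0053 -0.0029 -1.    ] F [ 0.1  0.2 -0.4] M [-0.04  0.04  0.02] g 59.9 t 7.2 q6 -2.72
tool shift [0.7 8.9 1.3]
```

```bash
python3 -m handwheel '[{"grip":60,"tx":0.5,"ty":6,"tz":1,"wx":0,"wy":0,"wz":0},{"grip":60,"tx":0,"ty":0,"tz":0,"wx":0,"wy":0,"wz":0},{"grip":10,"tx":0,"ty":0,"tz":0,"wx":0,"wy":0,"wz":0},{"grip":10,"tx":0,"ty":0,"tz":0,"wx":0,"wy":0,"wz":0},{"grip":10,"tx":0,"ty":0,"tz":0,"wx":0,"wy":0,"wz":0},{"grip":10,"tx":0,"ty":0,"tz":0,"wx":0,"wy":0,"wz":0},{"grip":10,"tx":0,"ty":0,"tz":0,"wx":0,"wy":0,"wz":0}]' 70
python3 go.py 565.6 -12 114
```

```text
time_s: 7.78
eef_pos: [565.0, -12.1, 116.4]
ee_rot: [-0.632, 0.635, 0.315, -0.313]
force: [-2.5, 1.1, 4.5]
grip_width: 0.284
pos [565.  -12.1 116.4] yaw 142.69 down [ 0.0034 -0.0022 -1.    ] F [-2.5  1.1  4.5] M [ 0.19  0.54 -0.05] g 24.2 t 7.78 q6 -2.72
tool shift [ 0.5  2.4 -0.4]
```

```bash
python3 -m handwheel '[{"grip":10,"tx":0,"ty":-5,"tz":0,"wx":0,"wy":0,"wz":0},{"grip":10,"tx":0,"ty":-8,"tz":0,"wx":0,"wy":0,"wz":0},{"grip":10,"tx":0,"ty":-10,"tz":0,"wx":0,"wy":0,"wz":0},{"grip":10,"tx":0,"ty":0,"tz":0,"wx":0,"wy":0,"wz":0}]' 70
python3 go.py 565.6 -12 180
python3 - <<'E'
from h import *
c=cap('scene'); crop(c,268,180,36,'s6')
E
```

```text
time_s: 8.12
eef_pos: [565.8, -12.3, 140.9]
ee_rot: [-0.632, 0.636, 0.315, -0.312]
force: [-0.3, -0.7, -5.7]
grip_width: 0.28
pos [565.8 -12.3 140.9] yaw 142.7 down [ 0.0064 -0.003  -1.    ] F [-0.3 -0.7 -5.7] M [ 0.07 -0.11 -0.02] g 23.9 t 8.12 q6 -2.72
tool shift [  0.2 -39.1   0.1]
```

View pics/s6.png

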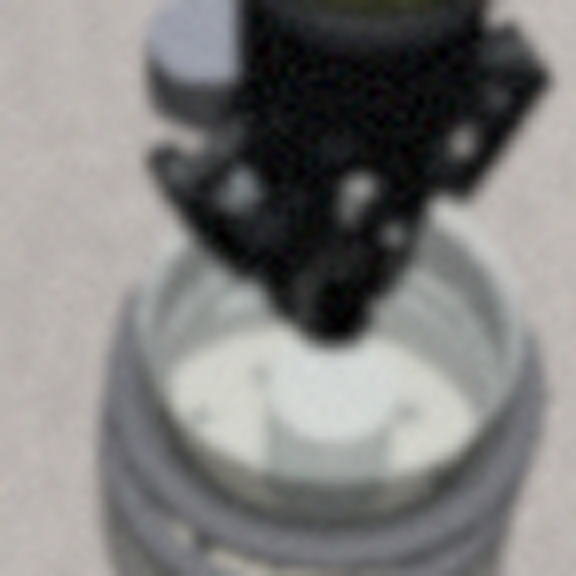

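```bash
python3 -m handwheel '[{"grip":10,"tx":0,"ty":-12,"tz":0,"wx":0,"wy":0,"wz":0},{"grip":10,"tx":0,"ty":-12,"tz":0,"wx":0,"wy":0,"wz":0},{"grip":10,"tx":0,"ty":-15,"tz":0,"wx":0,"wy":0,"wz":0},{"grip":10,"tx":0,"ty":-20,"tz":0,"wx":0,"wy":0,"wz":0},{"grip":10,"tx":0,"ty":-15,"tz":0,"wx":0,"wy":0,"wz":0},{"grip":10,"tx":0,"ty":0,"tz":0,"wx":0,"wy":0,"wz":0}]' 70
python3 go.py 494 258.7 210; python3 ori.py 143
```

```text
time_s: 8.67
eef_pos: [565.8, -12.2, 215.6]
ee_rot: [-0.631, 0.636, 0.316, -0.312]
force: [1.0, 0.2, -5.8]
grip_width: 0.281
pos [565.8 -12.2 215.6] yaw 142.7 down [ 0.0084 -0.0034 -1.    ] F [ 1.   0.2 -5.8] M [-0.03 -0.1  -0.04] g 24.0 t 8.67 q6 -2.72
tool shift [172.    4.  221.3]
rotvec [ 0.009 -0.005  0.002]
```

```bash
python3 -m handwheel '[{"grip":10,"tx":10,"ty":0,"tz":12.9,"wx":0.005,"wy":0,"wz":0},{"grip":10,"tx":18,"ty":0,"tz":23.2,"wx":0.002,"wy":0,"wz":0},{"grip":10,"tx":20,"ty":0,"tz":25.7,"wx":0,"wy":0,"wz":0},{"grip":10,"tx":20,"ty":0,"tz":25.7,"wx":0,"wy":0,"wz":0},{"grip":10,"tx":20,"ty":0,"tz":25.7,"wx":0,"wy":0,"wz":0},{"grip":10,"tx":20,"ty":0,"tz":25.7,"wx":0,"wy":0,"wz":0},{"grip":10,"tx":20,"ty":0,"tz":25.7,"wx":0,"wy":0,"wz":0},{"grip":10,"tx":18,"ty":0,"tz":23.2,"wx":0,"wy":0,"wz":0},{"grip":10,"tx":16,"ty":0,"tz":20.6,"wx":0,"wy":0,"wz":0},{"grip":10,"tx":10,"ty":0,"tz":12.9,"wx":0,"wy":0,"wz":0}]' 70
python3 -m handwheel '[{"grip":10,"tx":0,"ty":0,"tz":0,"wx":0,"wy":0,"wz":0},{"grip":10,"tx":0,"ty":0,"tz":0,"wx":0,"wy":0,"wz":0}]' 70
python3 go.py 494 258.7 110; python3 ori.py 143
python3 - <<'E'
from h import *
c=cap('scene'); t=cap('top','top7'); crop(c,366,215,40,'s7'); 
E
```

```text
time_s: 9.5
eef_pos: [491.5, 261.2, 211.9]
ee_rot: [0.635, -0.632, -0.313, 0.315]
force: [-0.1, 0.1, -7.0]
grip_width: 0.281
time_s: 9.67
eef_pos: [492.3, 259.4, 212.1]
ee_rot: [0.634, -0.632, -0.313, 0.315]
force: [-0.2, 0.3, -6.3]
grip_width: 0.279
pos [492.3 259.4 212.1] yaw 142.79 down [-0.004   0.0012 -1.    ] F [-0.2  0.3 -6.3] M [ 0.02 -0.06  0.01] g 23.8 t 9.67 q6 -2.22
tool shift [  0.7 102.   -2.2]
rotvec [-0.004 -0.004 -0.001]
```

View pics/s7.png

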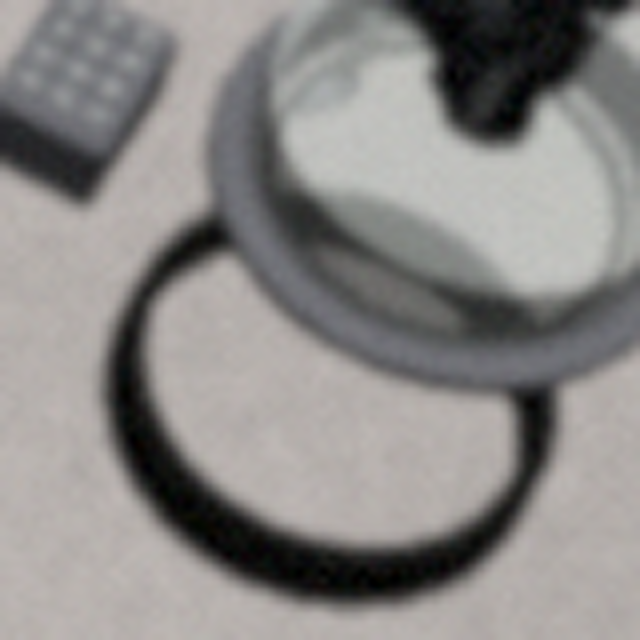

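View pics/top7.png

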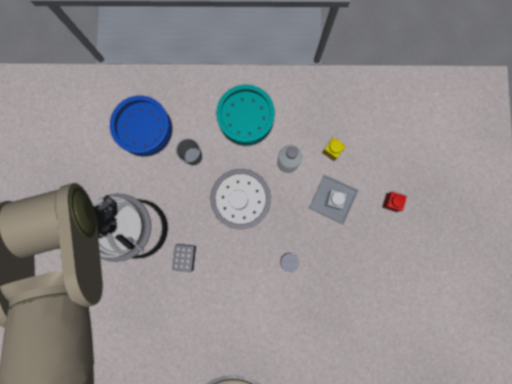

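```bash
python3 -m handwheel '[{"grip":10,"tx":0.7,"ty":15,"tz":-2,"wx":-0.003,"wy":0,"wz":0},{"grip":10,"tx":0,"ty":25,"tz":0,"wx":0,"wy":0,"wz":0},{"grip":10,"tx":0,"ty":25,"tz":0,"wx":0,"wy":0,"wz":0},{"grip":10,"tx":0,"ty":20,"tz":0,"wx":0,"wy":0,"wz":0},{"grip":10,"tx":0,"ty":20,"tz":0,"wx":0,"wy":0,"wz":0},{"grip":10,"tx":0,"ty":8,"tz":0,"wx":0,"wy":0,"wz":0},{"grip":10,"tx":0,"ty":0,"tz":0,"wx":0,"wy":0,"wz":0}]' 70
python3 go.py 494 258.7 89; python3 ori.py 143
python3 - <<'E'
from h import *
c=cap('scene'); crop(c,366,215,40,'s8'); t=cap('top');crop(t,136,228,40,'t8') 
E
```

```text
time_s: 10.35
eef_pos: [494.2, 257.3, 98.4]
ee_rot: [0.634, -0.634, -0.312, 0.315]
force: [0.1, -0.3, -7.1]
grip_width: 0.283
pos [494.2 257.3  98.4] yaw 142.63 down [-0.0037 -0.001  -1.    ] F [ 0.1 -0.3 -7.1] M [ 0.01 -0.01 -0.01] g 24.2 t 10.35 q6 -2.22
tool shift [1.  9.4 1. ]
rotvec [-0.002 -0.006 -0.003]
```

View pics/s8.png

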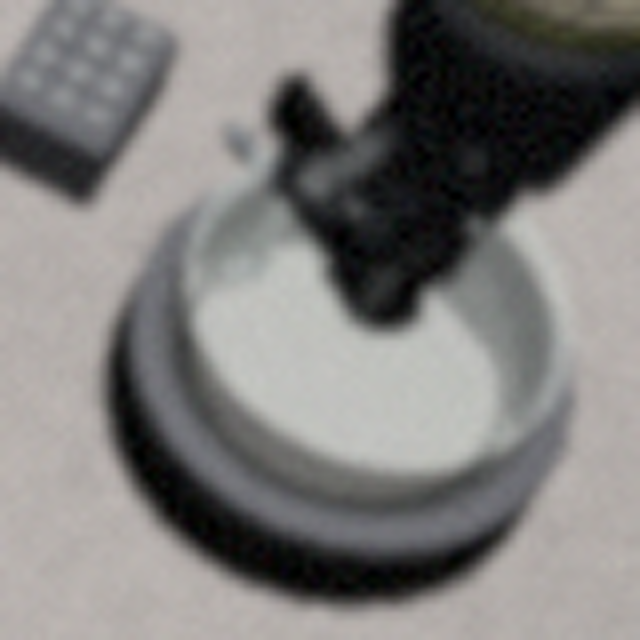

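View pics/t8.png

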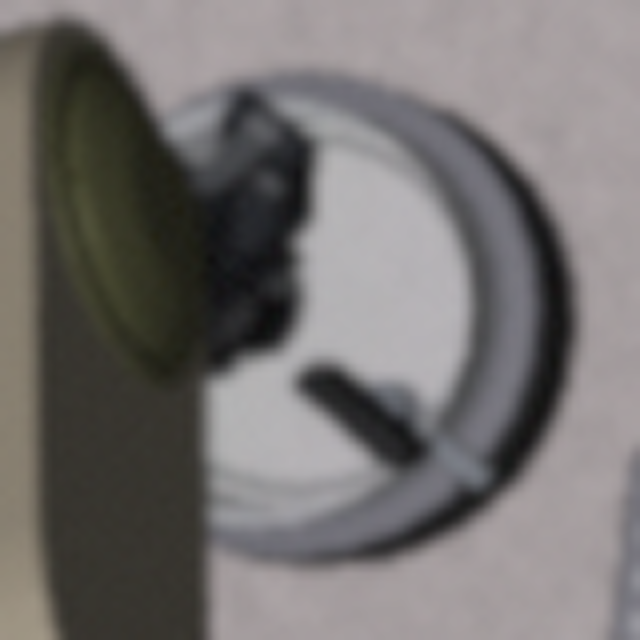

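```bash
python3 - <<'E'
from h import *
t=cap('top');s=cap('scene')
a=np.linspace(0,2*np.pi,721)
def ext(c,x,y,r,zs,ou,ov):
    q=np.concatenate([[proj(c,[x+r*np.cos(k),y+r*np.sin(k),z]) for k in a] for z in zs]); q=(q-[ou,ov]+.5)*8-.5
    return 'L %.0f R %.0f T %.0f B %.0f'%(q[:,0].min(),q[:,0].max(),q[:,1].min(),q[:,1].max())
p=sense()['eef_pos'];z=p[2]-56.4;print(p,z)
print('top lid',ext(t,p[0],p[1],77,[z,z+8],96,188),' obs R 540 T 72 B 562')
print('top ring',ext(t,494,258.7,77,[32],96,188),ext(t,494,258.7,79,[0],96,188),'obs T 96 B 560 R 576 L 80')
print('sc lid',ext(s,p[0],p[1],77,[z,z+8],326,175),'obs L 127 R 577 B 558')
print('sc ring',ext(s,494,258.7,77,[32],326,175),ext(s,494,258.7,79,[0],326,175),'obs L107 R557 B 603')
E
```

```text
[495.73965826 258.38133282 101.75676785] 45.356767854850766
top lid L 48 R 541 T 70 B 560  obs R 540 T 72 B 562
top ring L 72 R 549 T 81 B 561 L 103 R 578 T 84 B 562 obs T 96 B 560 R 576 L 80
sc lid L 128 R 580 T 158 B 556 obs L 127 R 577 B 558
sc ring L 123 R 563 T 187 B 570 L 100 R 540 T 228 B 614 obs L107 R557 B 603
```

```bash
python3 - <<'E'
from h import *
from scipy.optimize import least_squares
t=cap('top');s=cap('scene'); a=np.linspace(0,2*np.pi,721)
def sub(f,u,v):
    g=cv2.imread(f'pics/{f}.png').max(2).astype(np.float32)
    k=8; x0,y0=u-45,v-45; c=cv2.resize(g[y0:y0+90,x0:x0+90],None,fx=k,fy=k,interpolation=cv2.INTER_LINEAR)
    n,l,st,ce=cv2.connectedComponentsWithStats((c<90).astype(np.uint8))
    i=min(range(1,n),key=lambda i:np.hypot(*(ce[i]-360))+ (1e3 if st[i][4]<5000 else 0))
    L,T,W,H,_=st[i]; f=lambda x,o:x/k-.5+o
    return np.array([f(L,x0),f(L+W,x0),f(T,y0),f(T+H,y0)])
ot=sub('top0',136,228); os_=sub('scene0',367,225); print(ot,os_)
def ext(c,x,y):
    q=np.concatenate([[proj(c,[x+r*np.cos(k),y+r*np.sin(k),z]) for k in a] for r,z in ((77,32),(79,0))])
    return np.array([q[:,0].min(),q[:,0].max(),q[:,1].min(),q[:,1].max()])
for nm,res in (('t',lambda p:ext(t,*p)-ot),('s',lambda p:ext(s,*p)-os_)):
    r=least_squares(res,[494,258],diff_step=1e-3); print(nm,r.x.round(1),r.fun.round(2))
E
```

```text
[105.625 167.5   198.75  257.875] [338.75  394.875 198.5   250.125]
t [492.6 257.7] [-0.65  0.66 -0.45  0.44]
s [492.9 257.8] [-0.87  0.84 -0.97  0.78]
```

```bash
python3 -m handwheel '[{"grip":10,"tx":0,"ty":0,"tz":0,"wx":0,"wy":0,"wz":0},{"grip":10,"tx":0,"ty":0,"tz":0,"wx":0,"wy":0,"wz":0}]' 70
python3 go.py 492.9 257.8 90; python3 ori.py 143
```

```text
time_s: 10.82
eef_pos: [495.1, 258.4, 100.8]
ee_rot: [-0.634, 0.634, 0.314, -0.314]
force: [-0.2, -0.1, -7.0]
grip_width: 0.279
pos [495.1 258.4 100.8] yaw 142.7 down [ 9.e-04  4.e-04 -1.e+00] F [-0.2 -0.1 -7. ] M [ 0.03 -0.03 -0.03] g 23.8 t 10.82 q6 -2.22
tool shift [-1.8 10.8  1.3]
rotvec [ 0.    -0.005  0.001]
```

```bash
python3 -m handwheel '[{"grip":10,"tx":-1.8,"ty":5,"tz":1.3,"wx":0,"wy":0,"wz":0},{"grip":10,"tx":0,"ty":4,"tz":0,"wx":0,"wy":0,"wz":0},{"grip":10,"tx":0,"ty":2,"tz":0,"wx":0,"wy":0,"wz":0},{"grip":10,"tx":0,"ty":1,"tz":0,"wx":0,"wy":0,"wz":0},{"grip":10,"tx":0,"ty":0,"tz":0,"wx":0,"wy":0,"wz":0}]' 70
python3 go.py 492.9 257.8 89; python3 ori.py 143
```

```text
time_s: 11.23
eef_pos: [492.5, 257.8, 88.4]
ee_rot: [0.634, -0.634, -0.314, 0.314]
force: [-1.2, -0.4, -4.9]
grip_width: 0.284
pos [492.5 257.8  88.4] yaw 142.71 down [-4.e-04  1.e-04 -1.e+00] F [-1.2 -0.4 -4.9] M [-0.01  0.14 -0.  ] g 24.3 t 11.23 q6 -2.22
tool shift [ 0.2 -0.6 -0.3]
rotvec [-0.    -0.005 -0.   ]
```

```bash
python3 -m handwheel '[{"grip":10,"tx":0,"ty":0.8,"tz":0,"wx":0,"wy":0,"wz":0},{"grip":10,"tx":0,"ty":0,"tz":0,"wx":0,"wy":0,"wz":0},{"grip":10,"tx":0,"ty":0,"tz":0,"wx":0,"wy":0,"wz":0}]' 70
python3 go.py 492.9 257.8 89
```

```text
time_s: 11.48
eef_pos: [492.7, 257.8, 88.3]
ee_rot: [0.634, -0.634, -0.314, 0.314]
force: [-6.4, -2.0, 3.0]
grip_width: 0.28
pos [492.7 257.8  88.3] yaw 142.71 down [ 1.e-04  2.e-04 -1.e+00] F [-6.4 -2.   3. ] M [-0.18  0.89 -0.03] g 23.9 t 11.48 q6 -2.22
tool shift [ 0.1 -0.7 -0.2]
```

```bash
python3 -m handwheel '[{"grip":40,"tx":0,"ty":0,"tz":0,"wx":0,"wy":0,"wz":0},{"grip":60,"tx":0,"ty":0,"tz":0,"wx":0,"wy":0,"wz":0},{"grip":60,"tx":0,"ty":0,"tz":0,"wx":0,"wy":0,"wz":0},{"grip":60,"tx":0,"ty":-20,"tz":0,"wx":0,"wy":0,"wz":0},{"grip":60,"tx":0,"ty":-40,"tz":0,"wx":0,"wy":0,"wz":0},{"grip":60,"tx":0,"ty":-41,"tz":0,"wx":0,"wy":0,"wz":0},{"grip":80,"tx":0,"ty":-40,"tz":0,"wx":0,"wy":0,"wz":0},{"grip":85,"tx":0,"ty":0,"tz":0,"wx":0,"wy":0,"wz":0}]' 70
python3 - <<'E'
from h import *
c=cap('scene','scene9'); crop(c,366,215,40,'s9'); t=cap('top','top9'); crop(t,240,199,36,'t9');crop(t,335,199,36,'t9b')
E
python3 go.py 569 -15 200
```

```text
time_s: 12.15
eef_pos: [495.5, 258.5, 236.8]
ee_rot: [-0.633, 0.635, 0.319, -0.309]
force: [-0.4, -0.4, 1.0]
grip_width: 0.96
pos [493.4 257.8 229.9] yaw 142.69 down [ 0.0037  0.0012 -1.    ] F [-1.  -0.1 -1.5] M [-0.02  0.03  0.01] g 85.0 t 12.25 q6 -2.22
tool shift [-171.3   29.9 -225.4]
```

View pics/s9.png

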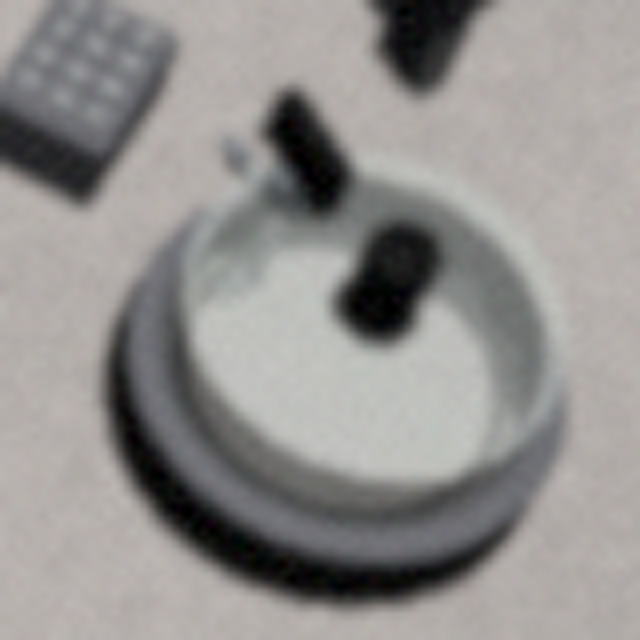

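View pics/t9.png

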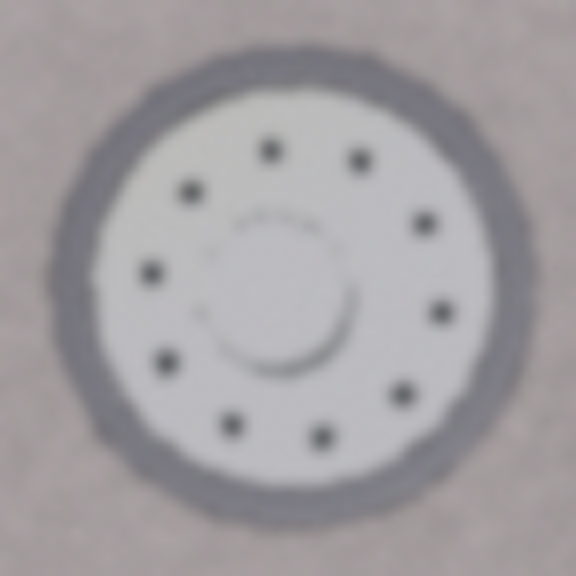

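View pics/top9.png

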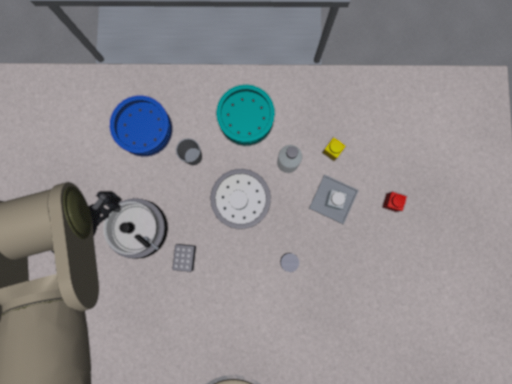

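```bash
cat > jar.py <<'E'
from h import *
E
python3 - <<'E'
from h import *
t=cap('top');s=cap('scene');crop(s,270,205,36,'s10');crop(s,200,175,30,'s10b',10)
f=lambda x,o:(x+.5)/8-.5+o
R=lambda x,y,z,ou=204,ov=163:ray(t,f(x,ou),f(y,ov),z).round(1)
print('jar cap',R(277,295,85),'plate',R(296,293,25),'flange',R(291,287,60))
E
```

```text
jar cap [563.9 -10.8  85. ] plate [569.8 -14.1  25. ] flange [568.6 -14.   60. ]
```

View pics/s10.png

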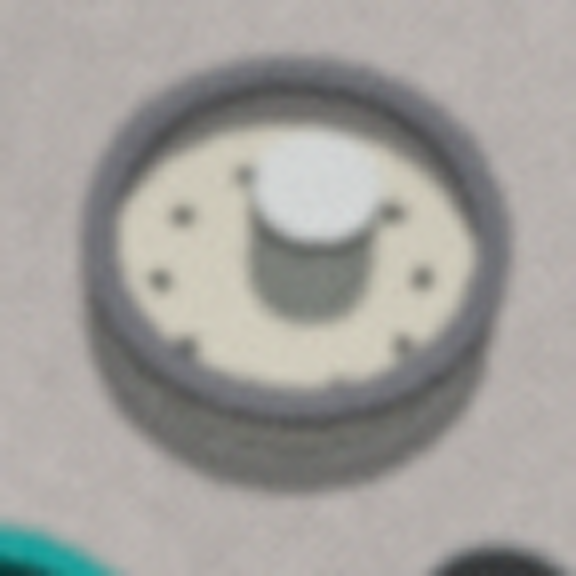

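View pics/s10b.png

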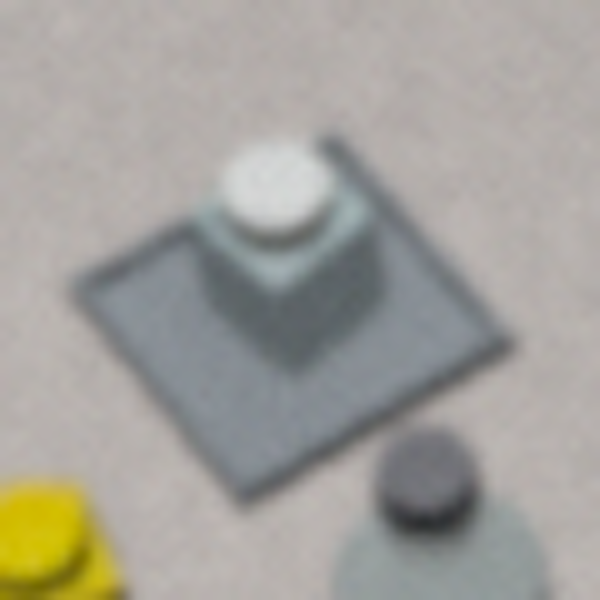

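View pics/t9b.png

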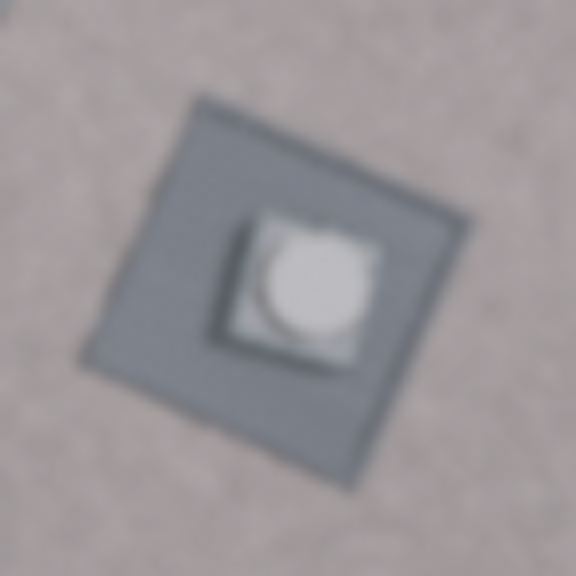

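```bash
python3 - <<'E'
from h import *
t=cap('top');s=cap('scene')
def P(c,p,z,o,k): return ray(c,(p[0]+.5)/k-.5+o[0],(p[1]+.5)/k-.5+o[1],z)
T=np.array([P(t,p,10,(299,163),8) for p in ((203,98),(472,215),(352,488),(83,362))])
S=np.array([P(s,p,10,(170,145),10) for p in ((75,288),(330,135),(513,345),(243,505))])
print(T.mean(0).round(1),S.mean(0).round(1))
for A in(T,S):
  e=np.roll(A,-1,0)-A; print(np.hypot(e[:,0],e[:,1]).round(0),np.degrees(np.arctan2(e[:,1],e[:,0])).round(1)%90)
J=np.array([P(t,p,54,(299,163),8) for p in ((262,212),(385,238),(350,362),(232,340))]);e=np.roll(J,-1,0)-J
print('sq',J.mean(0).round(1),np.hypot(e[:,0],e[:,1]).round(0),np.degrees(np.arctan2(e[:,1],e[:,0])).round(1)%90)
J=np.array([P(s,p,54,(170,145),10) for p in ((195,218),(282,292),(378,213))]);e=np.diff(J,axis=0)
print('sq s',((J[0]+J[2])/2).round(1),np.hypot(e[:,0],e[:,1]).round(0),np.degrees(np.arctan2(e[:,1],e[:,0])).round(1)%90)
print('cap',P(t,(318,287),68,(299,163),8).round(1),P(s,(276,187),68,(170,145),10).round(1))
print('round cap',P(t,(277,295),85,(204,163),8).round(1),P(s,(317,185),85,(234,169),8).round(1))
print('round base scene (311,~278) z25', P(s,(311,275),25,(234,169),8).round(1))
print('flange s',P(s,(296,238),60,(234,169),8).round(1))
E
```

```text
[ 573.9 -259.1   10. ] [ 577.7 -256.9   10. ]
[ 97. 100.  97.  97.] [66.5 65.5 65.1 65.3]
[ 96. 103.  98.  99.] [67.1 65.3 65.1 64.4]
sq [ 570.7 -260.1   54. ] [40. 41. 38. 42.] [78.3 73.4 79.8 76.2]
sq s [ 571.4 -256.6   54. ] [39. 40.] [74. 76.]
cap [ 569.7 -260.6   68. ] [ 572.1 -258.1   68. ]
round cap [563.9 -10.8  85. ] [565.7  -9.2  85. ]
round base scene (311,~278) z25 [565.2  -8.4  25. ]
flange s [574.  -11.9  60. ]
```

```bash
python3 -m handwheel '[{"grip":62,"tx":0,"ty":0,"tz":0,"wx":0,"wy":0.116,"wz":0},{"grip":62,"tx":0,"ty":0,"tz":0,"wx":0,"wy":0.116,"wz":0},{"grip":62,"tx":0,"ty":0,"tz":0,"wx":0,"wy":0.116,"wz":0},{"grip":62,"tx":0,"ty":0,"tz":0,"wx":0,"wy":0.116,"wz":0},{"grip":62,"tx":0,"ty":0,"tz":0,"wx":0,"wy":0.116,"wz":0},{"grip":62,"tx":0,"ty":0,"tz":0,"wx":0,"wy":0.116,"wz":0},{"grip":62,"tx":0,"ty":0,"tz":0,"wx":0,"wy":0.116,"wz":0},{"grip":62,"tx":0,"ty":0,"tz":0,"wx":0,"wy":0.116,"wz":0},{"grip":62,"tx":0,"ty":0,"tz":0,"wx":0,"wy":0.116,"wz":0},{"grip":62,"tx":0,"ty":0,"tz":0,"wx":0,"wy":0.116,"wz":0}]' 40
python3 go.py 564.8 -10 150; python3 ori.py 76
```

```text
time_s: 13.28
eef_pos: [492.5, 257.6, 227.4]
ee_rot: [-0.702, 0.702, -0.087, 0.086]
force: [0.1, -0.2, -0.0]
grip_width: 0.724
pos [492.5 257.6 227.4] yaw 75.9 down [-1.9e-03 -4.0e-04 -1.0e+00] F [ 0.1 -0.2 -0. ] M [-0.  0. -0.] g 61.8 t 13.28 q6 -1.05
tool shift [ 135.4   77.3 -241.9]
rotvec [ 0.001 -0.002 -0.002]
```

```bash
python3 -m handwheel '[{"grip":62,"tx":16.9,"ty":0,"tz":-30.2,"wx":0,"wy":0,"wz":0},{"grip":62,"tx":16.9,"ty":0,"tz":-30.2,"wx":0,"wy":0,"wz":0},{"grip":62,"tx":16.9,"ty":5,"tz":-30.2,"wx":0,"wy":0,"wz":0},{"grip":62,"tx":16.9,"ty":10,"tz":-30.2,"wx":0,"wy":0,"wz":0},{"grip":62,"tx":16.9,"ty":15,"tz":-30.2,"wx":0,"wy":0,"wz":0},{"grip":62,"tx":16.9,"ty":15,"tz":-30.2,"wx":0,"wy":0,"wz":0},{"grip":62,"tx":16.9,"ty":15,"tz":-30.2,"wx":0,"wy":0,"wz":0},{"grip":62,"tx":16.9,"ty":15,"tz":-30.2,"wx":0,"wy":0,"wz":0},{"grip":62,"tx":0,"ty":0,"tz":0,"wx":0,"wy":0,"wz":0},{"grip":62,"tx":0,"ty":0,"tz":0,"wx":0,"wy":0,"wz":0}]' 40
python3 go.py 564.8 -10 52; python3 ori.py 76
python3 - <<'E'
from h import *
s=cap('scene');t=cap('top'); crop(s,270,205,36,'s11'); crop(t,136,228,36,'t11')
E
```

```text
time_s: 14.12
eef_pos: [566.1, -10.5, 151.6]
ee_rot: [0.702, -0.702, 0.087, -0.084]
force: [-0.1, 1.0, 0.0]
grip_width: 0.727
pos [566.1 -10.5 151.6] yaw 76.07 down [-0.0034  0.001  -1.    ] F [-0.1  1.   0. ] M [-0.   -0.03 -0.02] g 62.1 t 14.12 q6 -1.55
tool shift [-1.  99.6  0.1]
rotvec [-0.     0.001 -0.004]
```

View pics/s11.png

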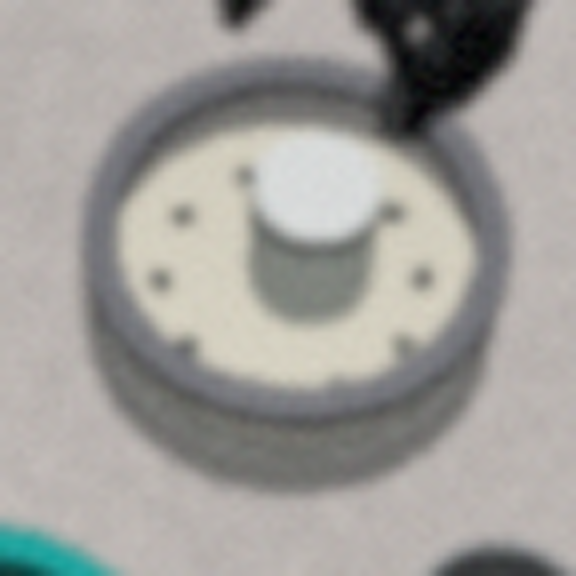

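View pics/t11.png

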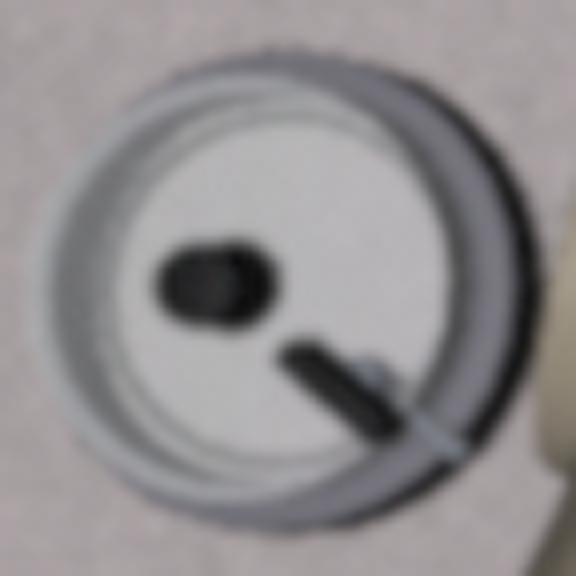

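```bash
python3 - <<'E'
from h import *
t=cap('top');s=cap('scene'); a=np.linspace(0,2*np.pi,361)
def ext(c,x,y,r,zs,o):
    q=np.concatenate([[proj(c,[x+r*np.cos(k),y+r*np.sin(k),z]) for k in a] for z in zs]); q=(q-o+.5)*8-.5
    return [int(v) for v in (q[:,0].min(),q[:,0].max(),q[:,1].min(),q[:,1].max())]
print('top pred LRTB',ext(t,492.7,257.8,77,[32,40],[100,192]),'obs ~ -,515,50,530')
print('scene pred',ext(s,492.7,257.8,77,[32,40],[326,175]),'obs 127 568 - 570')
q=(proj(t,[492.7,257.8,116])-[100,192]+.5)*8; print('knob top',q, 'obs ~ (187,285)')
q=(proj(s,[492.7,257.8,116])-[326,175]+.5)*8; print('knob top s',q, 'obs ~ (405,255)')
E
python3 -m handwheel '[{"grip":62,"tx":-1,"ty":30,"tz":0,"wx":0,"wy":0,"wz":0},{"grip":62,"tx":0,"ty":30,"tz":0,"wx":0,"wy":0,"wz":0},{"grip":62,"tx":0,"ty":20,"tz":0,"wx":0,"wy":0,"wz":0},{"grip":62,"tx":0,"ty":0,"tz":0,"wx":0,"wy":0,"wz":0},{"grip":62,"tx":0,"ty":0,"tz":0,"wx":0,"wy":0,"wz":0}]' 40
python3 go.py 564.8 -10 52; python3 ori.py 76
python3 - <<'E'
from h import *
s=cap('scene'); crop(s,270,205,36,'s12')
E
```

```text
top pred LRTB [33, 520, 51, 534] obs ~ -,515,50,530
scene pred [121, 568, 171, 565] obs 127 568 - 570
knob top [194.67392226 287.44395617] obs ~ (187,285)
knob top s [406.4824477  244.32367409] obs ~ (405,255)
time_s: 14.73
eef_pos: [565.5, -8.1, 73.8]
ee_rot: [0.702, -0.702, 0.085, -0.084]
force: [-0.3, -0.9, 0.7]
grip_width: 0.729
pos [565.5  -8.1  73.8] yaw 76.3 down [-6.e-04  3.e-04 -1.e+00] F [-0.3 -0.9  0.7] M [-0.02  0.05 -0.05] g 62.2 t 14.73 q6 -1.55
tool shift [-0.2 21.8 -2. ]
rotvec [-0.     0.005 -0.001]
```

View pics/s12.png

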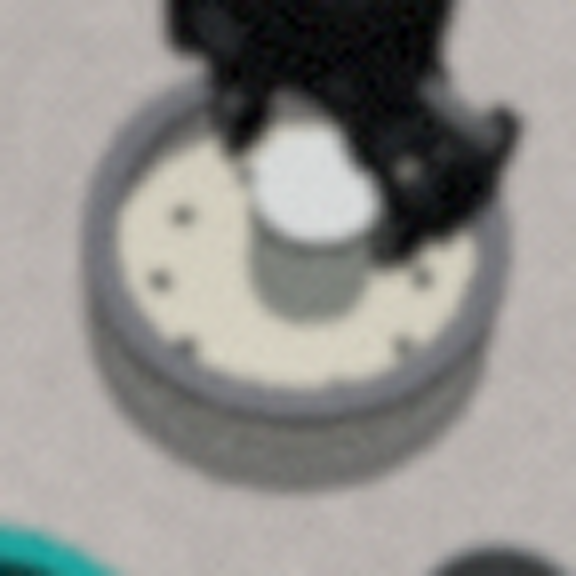

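```bash
python3 -m handwheel '[{"grip":62,"tx":0,"ty":12,"tz":-2,"wx":0,"wy":0,"wz":0},{"grip":62,"tx":0,"ty":8,"tz":0,"wx":0,"wy":0,"wz":0},{"grip":62,"tx":0,"ty":0,"tz":0,"wx":0,"wy":0,"wz":0},{"grip":30,"tx":0,"ty":0,"tz":0,"wx":0,"wy":0,"wz":0},{"grip":30,"tx":0,"ty":0,"tz":0,"wx":0,"wy":0,"wz":0},{"grip":30,"tx":0,"ty":0,"tz":0,"wx":0,"wy":0,"wz":0},{"grip":30,"tx":0,"ty":0,"tz":0,"wx":0,"wy":0,"wz":0}]' 40
python3 go.py 564.8 -10 52; python3 ori.py 76
```

```text
time_s: 15.37
eef_pos: [565.7, -10.8, 54.6]
ee_rot: [0.702, -0.702, 0.084, -0.085]
force: [-1.5, 1.4, 7.0]
grip_width: 0.534
pos [565.7 -10.8  54.6] yaw 76.24 down [ 1.8e-03 -1.0e-04 -1.0e+00] F [-1.5  1.4  7. ] M [ 0.11  0.21 -0.01] g 45.6 t 15.37 q6 -1.56
tool shift [-1.1  2.6  0.6]
rotvec [-0.     0.004  0.002]
```

```bash
python3 -m handwheel '[{"grip":30,"tx":0,"ty":-15,"tz":0,"wx":0,"wy":0,"wz":0},{"grip":30,"tx":0,"ty":-25,"tz":0,"wx":0,"wy":0,"wz":0},{"grip":30,"tx":0,"ty":-25,"tz":0,"wx":0,"wy":0,"wz":0},{"grip":30,"tx":0,"ty":-15,"tz":0,"wx":0,"wy":0,"wz":0},{"grip":30,"tx":0,"ty":0,"tz":0,"wx":0,"wy":0,"wz":0}]' 40
python3 go.py 420 0 100; python3 ori.py 76
```

```text
time_s: 15.78
eef_pos: [566.6, -11.1, 136.9]
ee_rot: [-0.702, 0.702, -0.083, 0.087]
force: [0.3, -0.4, 0.1]
grip_width: 0.539
pos [566.6 -11.1 136.9] yaw 76.24 down [ 0.006  -0.0012 -1.    ] F [ 0.3 -0.4  0.1] M [0.06 0.02 0.  ] g 46.1 t 15.78 q6 -1.56
tool shift [-145.3   36.   -24.1]
rotvec [-0.     0.004  0.006]
```

```bash
python3 -m handwheel '[{"grip":30,"tx":-20,"ty":0,"tz":-3.4,"wx":0,"wy":0,"wz":0.003},{"grip":30,"tx":-30,"ty":0,"tz":-5,"wx":0,"wy":0,"wz":0},{"grip":30,"tx":-35,"ty":0,"tz":-6,"wx":0,"wy":0,"wz":0},{"grip":30,"tx":-35,"ty":10,"tz":-6,"wx":0,"wy":0,"wz":0},{"grip":30,"tx":-25,"ty":20,"tz":-4,"wx":0,"wy":0,"wz":0},{"grip":30,"tx":0,"ty":20,"tz":0,"wx":0,"wy":0,"wz":0},{"grip":30,"tx":0,"ty":20,"tz":0,"wx":0,"wy":0,"wz":0},{"grip":30,"tx":0,"ty":0,"tz":0,"wx":0,"wy":0,"wz":0},{"grip":30,"tx":0,"ty":0,"tz":0,"wx":0,"wy":0,"wz":0}]' 40
python3 go.py 420 0 30; python3 ori.py 76
python3 - <<'E'
from h import *
s=cap('scene','scene13');p=sense()['eef_pos']; q=proj(s,[p[0],p[1],40]).astype(int); crop(s,q[0],q[1],36,'s13')
E
```

```text
time_s: 16.53
eef_pos: [417.7, 0.2, 63.3]
ee_rot: [0.702, -0.702, 0.087, -0.083]
force: [-0.8, 0.5, -1.4]
grip_width: 0.538
pos [4.177e+02 2.000e-01 6.330e+01] yaw 76.23 down [-0.0052  0.0016 -1.    ] F [-0.8  0.5 -1.4] M [ 0.02  0.06 -0.01] g 45.9 t 16.53 q6 -1.61
tool shift [ 2.4 33.3  0.3]
rotvec [-0.     0.004 -0.005]
```

View pics/s13.png

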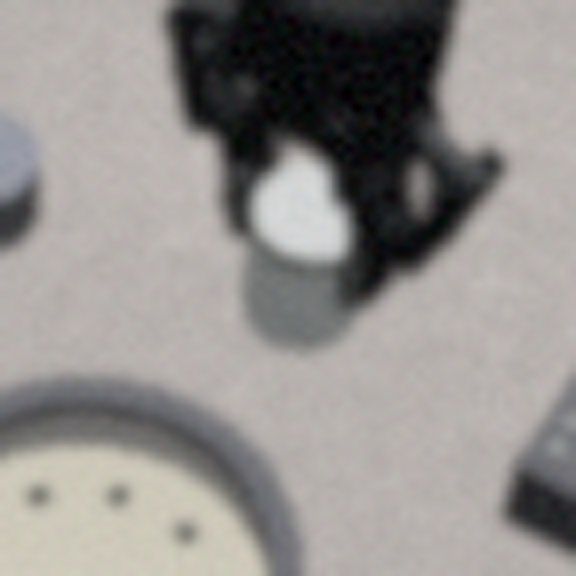

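Jar held upright, cap at crop (300,210). Set it on the bench here.

```bash
python3 -m handwheel '[{"grip":30,"tx":0,"ty":15,"tz":0,"wx":0,"wy":0,"wz":0},{"grip":30,"tx":0,"ty":12,"tz":0,"wx":0,"wy":0,"wz":0},{"grip":30,"tx":0,"ty":5,"tz":0,"wx":0,"wy":0,"wz":0},{"grip":30,"tx":0,"ty":0,"tz":0,"wx":0,"wy":0,"wz":0},{"grip":30,"tx":0,"ty":0,"tz":0,"wx":0,"wy":0,"wz":0}]' 40
python3 go.py 420 0 30; python3 ori.py 76
```

```text
time_s: 17.0
eef_pos: [418.7, -0.0, 32.5]
ee_rot: [0.702, -0.702, 0.085, -0.084]
force: [0.3, 0.5, -0.8]
grip_width: 0.535
pos [418.7  -0.   32.5] yaw 76.24 down [-2.1e-03  7.0e-04 -1.0e+00] F [ 0.3  0.5 -0.8] M [ 0.04 -0.01  0.06] g 45.7 t 17.0 q6 -1.61
tool shift [1.3 2.5 0.3]
rotvec [-0.     0.004 -0.002]
```

```bash
python3 -m handwheel '[{"grip":30,"tx":0,"ty":2,"tz":0,"wx":0,"wy":0,"wz":0},{"grip":30,"tx":0,"ty":1,"tz":0,"wx":0,"wy":0,"wz":0},{"grip":30,"tx":0,"ty":0,"tz":0,"wx":0,"wy":0,"wz":0}]' 40
python3 go.py 420 0 30
```

```text
time_s: 17.25
eef_pos: [418.7, 0.0, 29.5]
ee_rot: [0.702, -0.702, 0.085, -0.084]
force: [-0.3, 1.0, 4.4]
grip_width: 0.532
pos [418.7   0.   29.5] yaw 76.24 down [-1.6e-03  6.0e-04 -1.0e+00] F [-0.3  1.   4.4] M [0.07 0.14 0.01] g 45.4 t 17.25 q6 -1.61
tool shift [ 1.3 -0.5  0.3]
```

```bash
python3 -m handwheel '[{"grip":62,"tx":0,"ty":0,"tz":0,"wx":0,"wy":0,"wz":0},{"grip":62,"tx":0,"ty":0,"tz":0,"wx":0,"wy":0,"wz":0},{"grip":62,"tx":0,"ty":-15,"tz":0,"wx":0,"wy":0,"wz":0},{"grip":62,"tx":0,"ty":-40,"tz":0,"wx":0,"wy":0,"wz":0},{"grip":62,"tx":0,"ty":-40,"tz":0,"wx":0,"wy":0,"wz":0},{"grip":62,"tx":0,"ty":-35,"tz":0,"wx":0,"wy":0,"wz":0},{"grip":62,"tx":0,"ty":0,"tz":0,"wx":0,"wy":0,"wz":0}]' 40
python3 go.py 571 -259 100; python3 ori.py 76
```

```text
time_s: 17.83
eef_pos: [421.3, -0.7, 164.9]
ee_rot: [-0.702, 0.702, -0.082, 0.088]
force: [1.0, -0.6, 1.1]
grip_width: 0.725
pos [421.3  -0.7 164.9] yaw 76.25 down [ 0.008  -0.0022 -1.    ] F [ 1.  -0.6  1.1] M [-0.01 -0.03 -0.01] g 61.9 t 17.83 q6 -1.61
tool shift [ 206.3   66.6 -215.3]
rotvec [0.    0.004 0.008]
```

```bash
python3 -m handwheel '[{"grip":62,"tx":20.6,"ty":0,"tz":-21.5,"wx":0,"wy":0,"wz":0},{"grip":62,"tx":25.8,"ty":0,"tz":-26.9,"wx":0,"wy":0,"wz":0},{"grip":62,"tx":25.8,"ty":0,"tz":-26.9,"wx":0,"wy":0,"wz":0},{"grip":62,"tx":25.8,"ty":0,"tz":-26.9,"wx":0,"wy":0,"wz":0},{"grip":62,"tx":25.8,"ty":5,"tz":-26.9,"wx":0,"wy":0,"wz":0},{"grip":62,"tx":25.8,"ty":10,"tz":-26.9,"wx":0,"wy":0,"wz":0},{"grip":62,"tx":25.8,"ty":15,"tz":-26.9,"wx":0,"wy":0,"wz":0},{"grip":62,"tx":20.6,"ty":15,"tz":-21.5,"wx":0,"wy":0,"wz":0},{"grip":62,"tx":10.3,"ty":20,"tz":-10.9,"wx":0,"wy":0,"wz":0},{"grip":62,"tx":0,"ty":0,"tz":0,"wx":0,"wy":0,"wz":0}]' 40
python3 -m handwheel '[{"grip":62,"tx":0,"ty":0,"tz":0,"wx":0,"wy":0,"wz":0},{"grip":62,"tx":0,"ty":0,"tz":0,"wx":0,"wy":0,"wz":0}]' 40
python3 go.py 571 -259 75; python3 ori.py 76
python3 - <<'E'
from h import *
s=cap('scene','scene14');t=cap('top','top14');crop(s,200,175,30,'s14',10)
E
```

```text
time_s: 18.67
eef_pos: [566.5, -259.9, 88.4]
ee_rot: [0.703, -0.701, 0.088, -0.083]
force: [-0.8, -0.1, -0.6]
grip_width: 0.724
time_s: 18.83
eef_pos: [567.5, -257.7, 93.8]
ee_rot: [0.702, -0.702, 0.086, -0.084]
force: [0.7, 0.2, -0.0]
grip_width: 0.726
pos [ 567.5 -257.7   93.8] yaw 76.26 down [-2.5e-03  8.0e-04 -1.0e+00] F [ 0.7  0.2 -0. ] M [ 0.05 -0.   -0.02] g 62.0 t 18.83 q6 -1.94
tool shift [ 3.8 18.8 -0.5]
rotvec [-0.     0.004 -0.003]
```

View pics/s14.png

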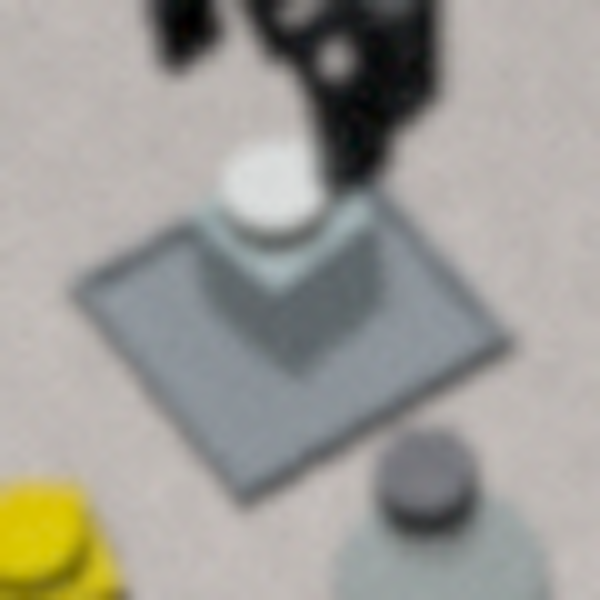

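View pics/top14.png

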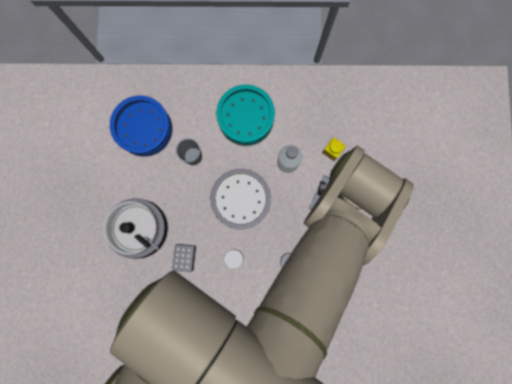

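```bash
python3 -m handwheel '[{"grip":62,"tx":3,"ty":25,"tz":-0.5,"wx":0,"wy":0,"wz":0},{"grip":62,"tx":0,"ty":25,"tz":0,"wx":0,"wy":0,"wz":0},{"grip":62,"tx":0,"ty":20,"tz":0,"wx":0,"wy":0,"wz":0},{"grip":62,"tx":0,"ty":4,"tz":0,"wx":0,"wy":0,"wz":0},{"grip":62,"tx":0,"ty":0,"tz":0,"wx":0,"wy":0,"wz":0},{"grip":62,"tx":0,"ty":0,"tz":0,"wx":0,"wy":0,"wz":0}]' 40
python3 go.py 571 -259 18; python3 ori.py 76
python3 - <<'E'
from h import *
s=cap('scene');crop(s,200,175,30,'s15',10)
E
```

```text
time_s: 19.43
eef_pos: [570.8, -259.5, 20.9]
ee_rot: [-0.702, 0.702, -0.085, 0.084]
force: [0.9, -0.2, -0.8]
grip_width: 0.726
pos [ 570.8 -259.5   20.9] yaw 76.26 down [-1.e-03 -4.e-04 -1.e+00] F [ 0.9 -0.2 -0.8] M [-0.02  0.03 -0.03] g 62.0 t 19.43 q6 -1.94
tool shift [0.1 2.9 0.5]
rotvec [ 0.001  0.004 -0.001]
```

View pics/s15.png

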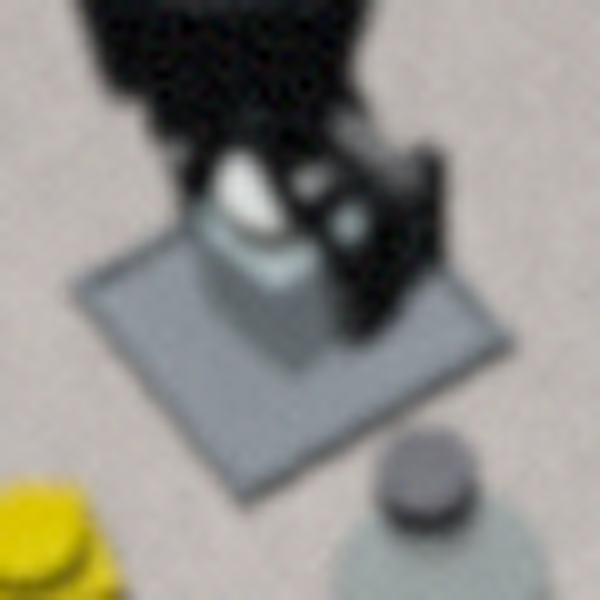

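Straddling the jar's body; close.

```bash
python3 -m handwheel '[{"grip":25,"tx":0,"ty":2,"tz":0,"wx":0,"wy":0,"wz":0},{"grip":25,"tx":0,"ty":0,"tz":0,"wx":0,"wy":0,"wz":0},{"grip":25,"tx":0,"ty":0,"tz":0,"wx":0,"wy":0,"wz":0},{"grip":25,"tx":0,"ty":0,"tz":0,"wx":0,"wy":0,"wz":0},{"grip":25,"tx":0,"ty":0,"tz":0,"wx":0,"wy":0,"wz":0}]' 40
python3 go.py 571 -259 18; python3 ori.py 76
python3 -m handwheel '[{"grip":25,"tx":0,"ty":-15,"tz":0,"wx":0,"wy":0,"wz":0},{"grip":25,"tx":0,"ty":-25,"tz":0,"wx":0,"wy":0,"wz":0},{"grip":25,"tx":0,"ty":-35,"tz":0,"wx":0,"wy":0,"wz":0},{"grip":25,"tx":0,"ty":-35,"tz":0,"wx":0,"wy":0,"wz":0},{"grip":25,"tx":0,"ty":-10,"tz":0,"wx":0,"wy":0,"wz":0},{"grip":25,"tx":0,"ty":0,"tz":0,"wx":0,"wy":0,"wz":0}]' 40
python3 go.py 570.5 -13.5 130; python3 ori.py 76
python3 - <<'E'
from h import *
s=cap('scene');crop(s,200,155,36,'s16')
E
```

```text
time_s: 19.9
eef_pos: [570.7, -259.7, 18.5]
ee_rot: [-0.702, 0.702, -0.085, 0.084]
force: [-0.3, 0.4, 6.0]
grip_width: 0.485
pos [ 570.7 -259.7   18.5] yaw 76.23 down [-1.1e-03 -3.0e-04 -1.0e+00] F [-0.3  0.4  6. ] M [0.09 0.09 0.  ] g 41.4 t 19.9 q6 -1.94
tool shift [0.2 0.5 0.7]
rotvec [ 0.001  0.004 -0.001]
time_s: 20.4
eef_pos: [571.5, -260.1, 140.5]
ee_rot: [-0.701, 0.703, -0.084, 0.086]
force: [0.0, 0.1, -1.4]
grip_width: 0.485
pos [ 571.5 -260.1  140.5] yaw 76.24 down [ 0.002  -0.0025 -1.    ] F [ 0.   0.1 -1.4] M [ 0.03 -0.03 -0.02] g 41.4 t 20.4 q6 -1.94
tool shift [-59.7   9.9 239.3]
rotvec [0.002 0.004 0.003]
```

View pics/s16.png

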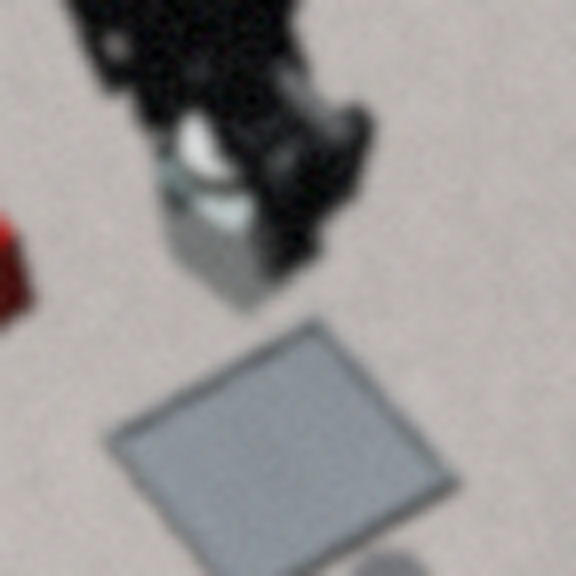

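```bash
python3 -m handwheel '[{"grip":25,"tx":-4,"ty":0,"tz":16,"wx":0,"wy":0,"wz":0},{"grip":25,"tx":-7,"ty":0,"tz":28,"wx":0,"wy":0,"wz":0},{"grip":25,"tx":-9,"ty":0,"tz":36,"wx":0,"wy":0,"wz":0},{"grip":25,"tx":-9,"ty":0,"tz":36,"wx":0,"wy":0,"wz":0},{"grip":25,"tx":-9,"ty":0,"tz":36,"wx":0,"wy":0,"wz":0},{"grip":25,"tx":-9,"ty":0,"tz":36,"wx":0,"wy":0,"wz":0},{"grip":25,"tx":-8,"ty":0,"tz":32,"wx":0,"wy":0,"wz":0},{"grip":25,"tx":-4.5,"ty":0,"tz":19,"wx":0,"wy":0,"wz":0},{"grip":25,"tx":0,"ty":0,"tz":0,"wx":0,"wy":0,"wz":0},{"grip":25,"tx":0,"ty":0,"tz":0,"wx":0,"wy":0,"wz":0}]' 40
python3 go.py 570.5 -13.5 100; python3 ori.py 76
```

```text
time_s: 21.28
eef_pos: [568.5, -11.7, 135.7]
ee_rot: [0.702, -0.702, 0.086, -0.082]
force: [-0.0, -0.7, -0.9]
grip_width: 0.488
pos [568.5 -11.7 135.7] yaw 76.36 down [-0.006   0.0015 -1.    ] F [-0.  -0.7 -0.9] M [-0.04 -0.03 -0.04] g 41.7 t 21.28 q6 -1.56
tool shift [ 2.6 35.6 -1.3]
rotvec [-0.     0.006 -0.006]
```

Lower part-way (jar bottom ~10 mm above plate) and check centring in both views.

```bash
python3 -m handwheel '[{"grip":25,"tx":2,"ty":20,"tz":-1,"wx":0,"wy":0,"wz":-0.003},{"grip":25,"tx":0,"ty":25,"tz":0,"wx":0,"wy":0,"wz":0},{"grip":25,"tx":0,"ty":25,"tz":0,"wx":0,"wy":0,"wz":0},{"grip":25,"tx":0,"ty":15,"tz":0,"wx":0,"wy":0,"wz":0},{"grip":25,"tx":0,"ty":0,"tz":0,"wx":0,"wy":0,"wz":0},{"grip":25,"tx":0,"ty":0,"tz":0,"wx":0,"wy":0,"wz":0}]' 40
python3 go.py 570.5 -13.5 40; python3 ori.py 76
python3 - <<'E'
from h import *
s=cap('scene');crop(s,270,205,36,'s17');t=cap('top');crop(t,240,199,36,'t17')
E
```

```text
time_s: 21.78
eef_pos: [570.6, -15.2, 51.5]
ee_rot: [0.702, -0.702, 0.086, -0.084]
force: [0.2, -0.6, -1.0]
grip_width: 0.488
pos [570.6 -15.2  51.5] yaw 76.17 down [-2.2e-03  7.0e-04 -1.0e+00] F [ 0.2 -0.6 -1. ] M [ 0.04 -0.06 -0.  ] g 41.7 t 21.78 q6 -1.56
tool shift [-0.4 11.5  1.6]
rotvec [-0.     0.003 -0.002]
```

View pics/s17.png

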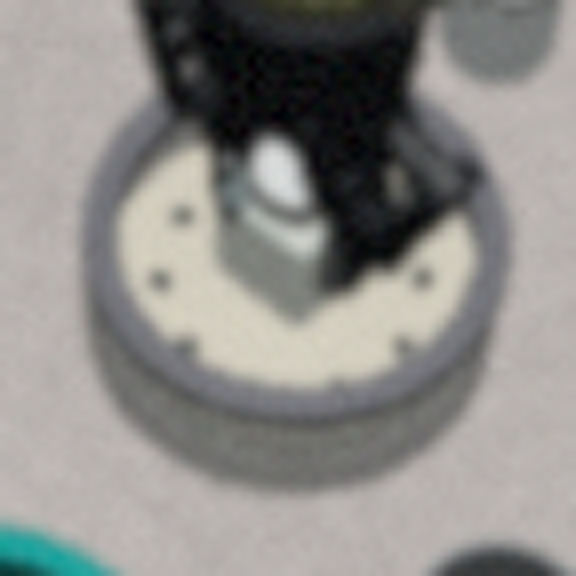

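```bash
python3 - <<'E'
from h import *
t=cap('top');s=cap('scene')
def P(c,p,z,o,k=8): return ray(c,(p[0]+.5)/k-.5+o[0],(p[1]+.5)/k-.5+o[1],z)[:2]
def circ(A):
    A=np.array(A); M=np.c_[2*A,np.ones(len(A))]; r=np.linalg.lstsq(M,(A**2).sum(1),rcond=None)[0]; return r[:2].round(1),np.sqrt(r[2]+r[0]**2+r[1]**2).round(1)
print(circ([P(s,p,25,(234,169)) for p in ((182,215),(160,278),(185,347),(403,347),(422,278),(393,212),(244,175))]))
print(circ([P(t,p,25,(204,163)) for p in ((270,150),(360,160),(425,222),(441,312),(403,395),(322,437),(231,425),(167,363),(151,272),(191,191))]))
E
```

```text
(array([570.3, -13.9]), np.float64(48.3))
(array([570. , -14.2]), np.float64(48.1))
```

```bash
python3 -m handwheel '[{"grip":25,"tx":0,"ty":6,"tz":0.8,"wx":0,"wy":0,"wz":0},{"grip":25,"tx":0,"ty":4,"tz":0,"wx":0,"wy":0,"wz":0},{"grip":25,"tx":0,"ty":1,"tz":0,"wx":0,"wy":0,"wz":0},{"grip":25,"tx":0,"ty":0,"tz":0,"wx":0,"wy":0,"wz":0},{"grip":25,"tx":0,"ty":0,"tz":0,"wx":0,"wy":0,"wz":0}]' 40
python3 go.py 570.5 -14.2 39.5; python3 ori.py 76
```

```text
time_s: 22.4
eef_pos: [571.4, -13.8, 41.4]
ee_rot: [0.702, -0.702, 0.085, -0.085]
force: [-0.3, 0.3, -0.6]
grip_width: 0.487
pos [571.4 -13.8  41.4] yaw 76.23 down [-1.e-04  2.e-04 -1.e+00] F [-0.3  0.3 -0.6] M [-0.   -0.01  0.01] g 41.6 t 22.4 q6 -1.56
tool shift [-0.7  1.9 -0.6]
rotvec [-0.     0.004 -0.   ]
```

```bash
python3 -m handwheel '[{"grip":25,"tx":-0.7,"ty":1.5,"tz":-0.5,"wx":0,"wy":0,"wz":0},{"grip":25,"tx":0,"ty":1,"tz":0,"wx":0,"wy":0,"wz":0},{"grip":25,"tx":0,"ty":0,"tz":0,"wx":0,"wy":0,"wz":0}]' 40
python3 go.py 570.5 -14.2 39.5; python3 ori.py 76
```

```text
time_s: 22.65
eef_pos: [570.6, -14.1, 39.4]
ee_rot: [0.702, -0.702, 0.085, -0.085]
force: [-2.2, 0.0, 3.5]
grip_width: 0.487
pos [570.6 -14.1  39.4] yaw 76.24 down [ 4.e-04  0.e+00 -1.e+00] F [-2.2  0.   3.5] M [-0.01  0.44  0.05] g 41.6 t 22.65 q6 -1.56
tool shift [-0.1 -0.1 -0.1]
rotvec [-0.     0.004  0.   ]
```

Seated. Release, rise, and go toward the round jar, looking first.

```bash
python3 -m handwheel '[{"grip":60,"tx":0,"ty":0,"tz":0,"wx":0,"wy":0,"wz":0},{"grip":60,"tx":0,"ty":0,"tz":0,"wx":0,"wy":0,"wz":0},{"grip":60,"tx":0,"ty":-15,"tz":0,"wx":0,"wy":0,"wz":0},{"grip":60,"tx":0,"ty":-35,"tz":0,"wx":0,"wy":0,"wz":0},{"grip":60,"tx":0,"ty":-40,"tz":0,"wx":0,"wy":0,"wz":0},{"grip":62,"tx":0,"ty":-40,"tz":0,"wx":0,"wy":0,"wz":0},{"grip":62,"tx":0,"ty":0,"tz":0,"wx":0,"wy":0,"wz":0}]' 40
python3 - <<'E'
from h import *
s=cap('scene','scene18');crop(s,270,205,36,'s18')
q=proj(s,[419,0,30]).astype(int);print(q);crop(s,q[0],q[1],24,'s18b',12)
E
python3 go.py 418.7 0 120; python3 ori.py 76
```

```text
time_s: 23.23
eef_pos: [573.6, -14.7, 176.8]
ee_rot: [-0.702, 0.702, -0.08, 0.089]
force: [0.2, 0.5, -0.2]
grip_width: 0.727
[296 167]
pos [572.3 -14.4 173. ] yaw 76.24 down [ 0.0081 -0.0016 -1.    ] F [-0.1 -0.3 -1.3] M [ 0.04 -0.02 -0.03] g 62.0 t 23.28 q6 -1.56
tool shift [-153.1   51.7  -22.5]
rotvec [-0.     0.004  0.008]
```

View pics/s18.png

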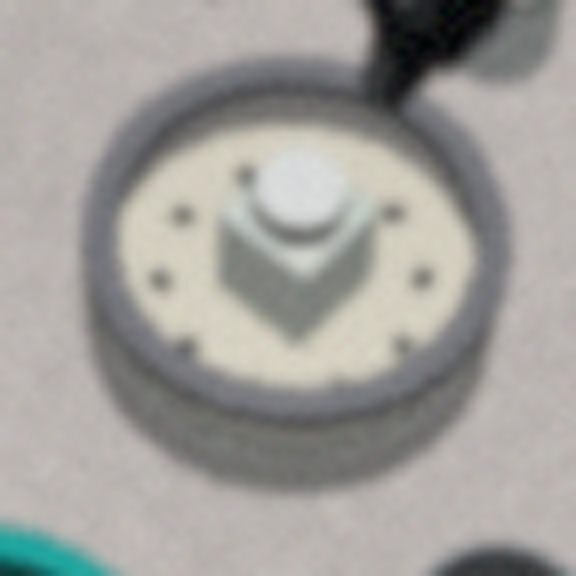

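View pics/s18b.png

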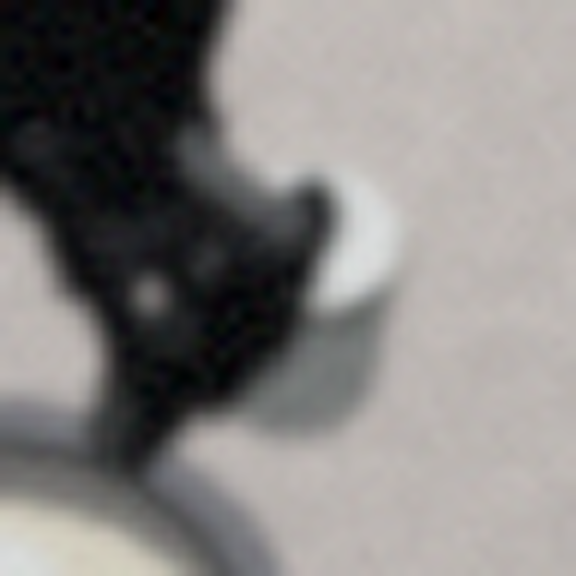

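```bash
python3 -m handwheel '[{"grip":62,"tx":-30,"ty":0,"tz":-4.5,"wx":0,"wy":0,"wz":0},{"grip":62,"tx":-35,"ty":0,"tz":-5,"wx":0,"wy":0,"wz":0},{"grip":62,"tx":-35,"ty":0,"tz":-5,"wx":0,"wy":0,"wz":0},{"grip":62,"tx":-35,"ty":10,"tz":-5,"wx":0,"wy":0,"wz":0},{"grip":62,"tx":-18,"ty":20,"tz":-3,"wx":0,"wy":0,"wz":0},{"grip":62,"tx":0,"ty":20,"tz":0,"wx":0,"wy":0,"wz":0},{"grip":62,"tx":0,"ty":0,"tz":0,"wx":0,"wy":0,"wz":0},{"grip":62,"tx":0,"ty":0,"tz":0,"wx":0,"wy":0,"wz":0}]' 40
python3 - <<'E'
from h import *
s=cap('scene')
q=proj(s,[419,0,60]).astype(int);print(q);crop(s,q[0],q[1],30,'s19',10)
E
python3 go.py 418.7 0 29.5; python3 ori.py 76
```

```text
time_s: 23.95
eef_pos: [416.4, 0.5, 118.4]
ee_rot: [0.702, -0.702, 0.085, -0.084]
force: [0.5, -0.0, -0.4]
grip_width: 0.723
[297 161]
pos [4.171e+02 3.000e-01 1.192e+02] yaw 76.23 down [ 1.e-04  2.e-04 -1.e+00] F [ 0.2 -0.   0.2] M [-0.03 -0.02  0.  ] g 62.0 t 24.0 q6 -1.61
tool shift [ 1.6 89.7  0.1]
rotvec [-0.     0.004  0.   ]
```

View pics/s19.png

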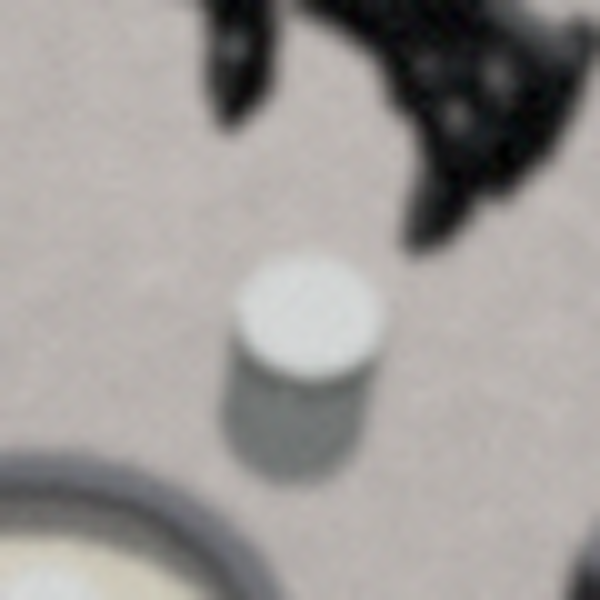

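```bash
python3 - <<'E'
from h import *
s=cap('scene');print(ray(s,(309.5)/10-.5+267,318.5/10-.5+131,60))
E
python3 -m handwheel '[{"grip":62,"tx":1.6,"ty":30,"tz":0,"wx":0,"wy":0,"wz":0},{"grip":62,"tx":0,"ty":30,"tz":0,"wx":0,"wy":0,"wz":0},{"grip":62,"tx":0,"ty":20,"tz":0,"wx":0,"wy":0,"wz":0},{"grip":62,"tx":0,"ty":7,"tz":0,"wx":0,"wy":0,"wz":0},{"grip":62,"tx":0,"ty":0,"tz":0,"wx":0,"wy":0,"wz":0},{"grip":30,"tx":0,"ty":0,"tz":0,"wx":0,"wy":0,"wz":0},{"grip":30,"tx":0,"ty":0,"tz":0,"wx":0,"wy":0,"wz":0},{"grip":30,"tx":0,"ty":0,"tz":0,"wx":0,"wy":0,"wz":0},{"grip":30,"tx":0,"ty":0,"tz":0,"wx":0,"wy":0,"wz":0}]' 40
python3 go.py 418.7 0 29.5; python3 ori.py 76
```

```text
[420.53278515   2.03512283  60.        ]
time_s: 24.8
eef_pos: [419.2, -0.2, 33.3]
ee_rot: [-0.702, 0.702, -0.084, 0.086]
force: [-0.3, 0.7, 7.1]
grip_width: 0.534
pos [ 4.192e+02 -2.000e-01  3.330e+01] yaw 76.24 down [ 3.2e-03 -7.0e-04 -1.0e+00] F [-0.3  0.7  7.1] M [ 0.02  0.1  -0.01] g 45.6 t 24.8 q6 -1.61
tool shift [-0.6  3.8  0. ]
rotvec [-0.     0.004  0.003]
```

```bash
python3 -m handwheel '[{"grip":30,"tx":0,"ty":-15,"tz":0,"wx":0,"wy":0,"wz":0},{"grip":30,"tx":0,"ty":-30,"tz":0,"wx":0,"wy":0,"wz":0},{"grip":30,"tx":0,"ty":-40,"tz":0,"wx":0,"wy":0,"wz":0},{"grip":30,"tx":0,"ty":-30,"tz":0,"wx":0,"wy":0,"wz":0},{"grip":30,"tx":0,"ty":0,"tz":0,"wx":0,"wy":0,"wz":0}]' 40
python3 - <<'E'
from meas import *
for n,u,v in (('top',333,199),('scene',199,175)):
    c=cap(n,n+'20'); P=c['pixels'].astype(int); m=(P[...,2]-P[...,0]>4)&(P.max(2)>50)&(P.max(2)<150)
    m=cv2.morphologyEx(m.astype(np.uint8),cv2.MORPH_OPEN,np.ones((3,3)))
    b=min(blobs(m,100),key=lambda b:abs(b[1]-[u,v]).sum())
    print(n,b[0],b[1])
    q=cv2.findContours(b[2].astype(np.uint8),cv2.RETR_EXTERNAL,cv2.CHAIN_APPROX_NONE)[0][0]
    k=cv2.approxPolyDP(q,4,True)[:,0].astype(float); W=np.array([ray(c,*p,8) for p in k]); print(k.tolist(),W.mean(0).round(1),[np.hypot(*(W[i]-W[i-1])[:2]).round() for i in range(len(W))],'centroid',ray(c,*b[1],7).round(1))
    crop(c,u,v,30,n[0]+'20c',10)
E
python3 go.py 574.8 -259 140; python3 ori.py 76
```

```text
time_s: 25.22
eef_pos: [420.7, -0.6, 152.6]
ee_rot: [-0.701, 0.703, -0.081, 0.089]
force: [0.4, -0.4, -1.2]
grip_width: 0.533
top [ 310  176   48   47 1385] [333.47797834 198.85631769]
[[324.0, 176.0], [310.0, 208.0], [343.0, 222.0], [357.0, 190.0]] [ 573.8 -260.2    8. ] [np.float64(95.0), np.float64(94.0), np.float64(94.0), np.float64(94.0)] centroid [ 574.1 -260.3    7. ]
scene [181 160  35  34 519] [197.7938343  174.72639692]
[[204.0, 160.0], [181.0, 171.0], [191.0, 171.0], [185.0, 183.0], [194.0, 182.0], [193.0, 193.0], [205.0, 183.0], [204.0, 170.0], [215.0, 174.0]] [ 579.5 -262.2    8. ] [np.float64(67.0), np.float64(82.0), np.float64(31.0), np.float64(48.0), np.float64(28.0), np.float64(40.0), np.float64(50.0), np.float64(50.0), np.float64(38.0)] centroid [ 572.9 -263.3    7. ]
pos [418.5   0.  147.8] yaw 76.24 down [ 2.8e-03 -6.0e-04 -1.0e+00] F [-0.6 -0.  -1.5] M [ 0.04  0.01 -0.02] g 45.6 t 25.32 q6 -1.61
tool shift [ 213.4    8.4 -214.4]
rotvec [-0.     0.004  0.003]
```

View pics/t20c.png

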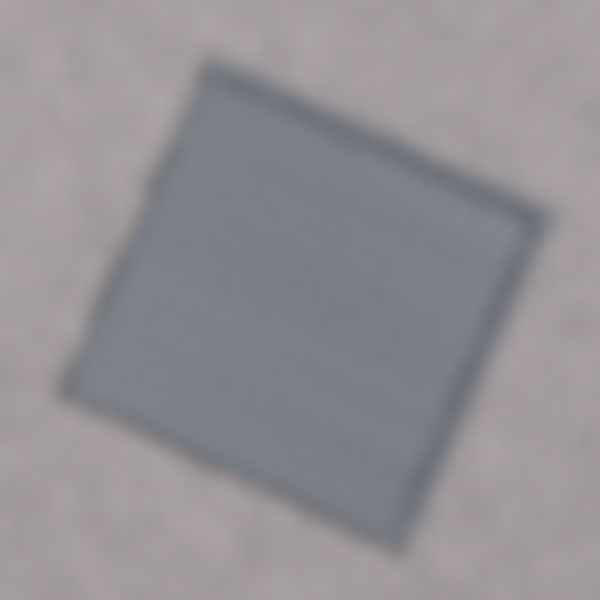

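View pics/s20c.png

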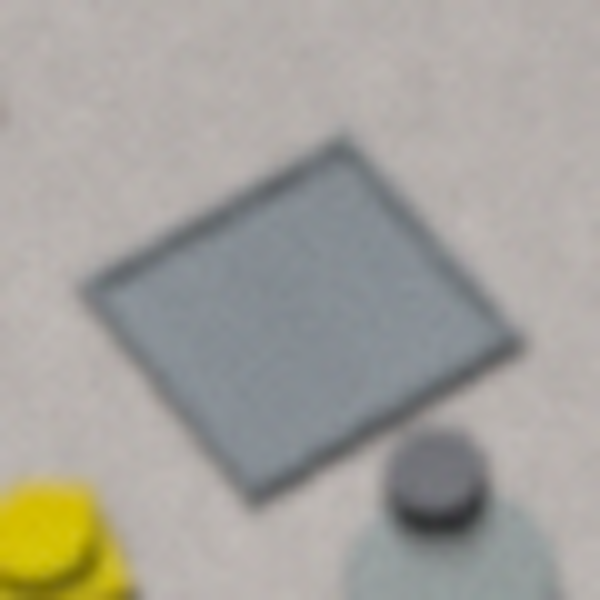

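```bash
python3 - <<'E'
from h import *
t=cap('top');s=cap('scene')
for z in (4,10): print(ray(t,304.75/10-.5+303,305.5/10-.5+169,z).round(1),ray(s,301.25/10-.5+169,318.75/10-.5+145,z).round(1))
E
python3 -m handwheel '[{"grip":30,"tx":15,"ty":0,"tz":-15,"wx":0,"wy":0,"wz":0.002},{"grip":30,"tx":22,"ty":0,"tz":-22,"wx":0,"wy":0,"wz":0},{"grip":30,"tx":25,"ty":0,"tz":-25,"wx":0,"wy":0,"wz":0},{"grip":30,"tx":27,"ty":0,"tz":-27,"wx":0,"wy":0,"wz":0},{"grip":30,"tx":27,"ty":0,"tz":-27,"wx":0,"wy":0,"wz":0},{"grip":30,"tx":27,"ty":0,"tz":-27,"wx":0,"wy":0,"wz":0},{"grip":30,"tx":27,"ty":0,"tz":-27,"wx":0,"wy":0,"wz":0},{"grip":30,"tx":24,"ty":10,"tz":-24,"wx":0,"wy":0,"wz":0},{"grip":30,"tx":14,"ty":20,"tz":-15,"wx":0,"wy":0,"wz":0},{"grip":30,"tx":5.4,"ty":20,"tz":-5.4,"wx":0,"wy":0,"wz":0}]' 40
python3 -m handwheel '[{"grip":30,"tx":0,"ty":20,"tz":0,"wx":0,"wy":0,"wz":0},{"grip":30,"tx":0,"ty":0,"tz":0,"wx":0,"wy":0,"wz":0},{"grip":30,"tx":0,"ty":0,"tz":0,"wx":0,"wy":0,"wz":0}]' 40
python3 go.py 574.8 -259 50; python3 ori.py 76
```

```text
[ 573.8 -259.5    4. ] [ 575.4 -259.1    4. ]
[ 573.3 -258.4   10. ] [ 578.7 -256.2   10. ]
time_s: 26.25
eef_pos: [574.6, -261.6, 93.7]
ee_rot: [0.702, -0.702, 0.087, -0.084]
force: [0.9, -0.2, -0.7]
grip_width: 0.535
time_s: 26.5
eef_pos: [573.4, -258.3, 74.6]
ee_rot: [0.703, -0.701, 0.087, -0.083]
force: [0.4, -0.3, 0.5]
grip_width: 0.535
pos [ 573.4 -258.3   74.6] yaw 76.23 down [-0.0054  0.0031 -1.    ] F [ 0.4 -0.3  0.5] M [0.   0.01 0.03] g 45.7 t 26.5 q6 -1.94
tool shift [ 1.7 24.6 -0.4]
rotvec [-0.002  0.004 -0.006]
```

```bash
python3 -m handwheel '[{"grip":30,"tx":1,"ty":15,"tz":-0.4,"wx":-0.001,"wy":0,"wz":-0.002},{"grip":30,"tx":0,"ty":12,"tz":0,"wx":0,"wy":0,"wz":0},{"grip":30,"tx":0,"ty":4,"tz":0,"wx":0,"wy":0,"wz":0},{"grip":30,"tx":0,"ty":0,"tz":0,"wx":0,"wy":0,"wz":0},{"grip":30,"tx":0,"ty":0,"tz":0,"wx":0,"wy":0,"wz":0}]' 40
python3 go.py 574.5 -259 37.3; python3 ori.py 76
python3 - <<'E'
from h import *
s=cap('scene');crop(s,199,175,30,'s21',10)
E
```

```text
time_s: 26.92
eef_pos: [575.3, -259.5, 46.0]
ee_rot: [-0.702, 0.702, -0.085, 0.085]
force: [0.2, -0.5, -0.5]
grip_width: 0.532
pos [ 575.3 -259.5   46. ] yaw 76.24 down [ 1.e-04 -9.e-04 -1.e+00] F [ 0.2 -0.5 -0.5] M [-0.01 -0.02 -0.01] g 45.4 t 26.92 q6 -1.94
tool shift [-0.9  8.7  0.3]
rotvec [0.001 0.004 0.   ]
```

View pics/s21.png

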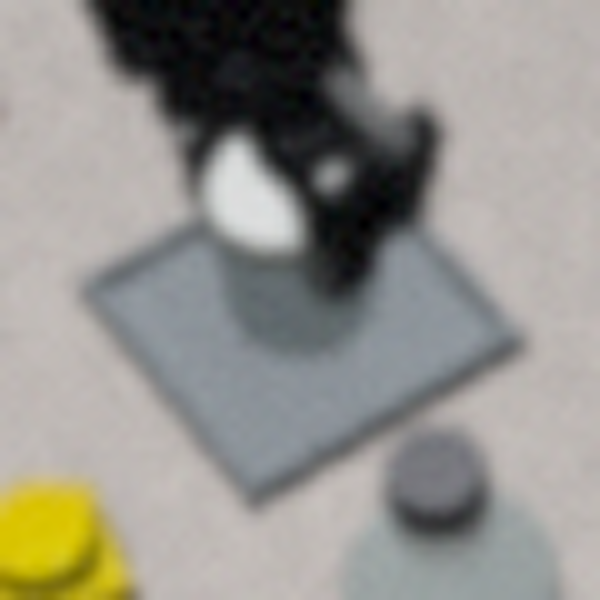

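```bash
python3 -m handwheel '[{"grip":30,"tx":-0.5,"ty":5,"tz":0.3,"wx":0,"wy":0,"wz":0},{"grip":30,"tx":0,"ty":2.5,"tz":0,"wx":0,"wy":0,"wz":0},{"grip":30,"tx":0,"ty":1.5,"tz":0,"wx":0,"wy":0,"wz":0},{"grip":30,"tx":0,"ty":0,"tz":0,"wx":0,"wy":0,"wz":0},{"grip":30,"tx":0,"ty":0,"tz":0,"wx":0,"wy":0,"wz":0}]' 40
python3 go.py 574.5 -259 37.3; python3 ori.py 76
```

```text
time_s: 27.38
eef_pos: [574.9, -259.1, 37.4]
ee_rot: [-0.702, 0.702, -0.085, 0.085]
force: [-2.1, 1.3, 6.0]
grip_width: 0.531
pos [ 574.9 -259.1   37.4] yaw 76.24 down [ 4.0e-04 -1.1e-03 -1.0e+00] F [-2.1  1.3  6. ] M [0.27 0.35 0.  ] g 45.4 t 27.38 q6 -1.94
tool shift [-0.4  0.1  0. ]
rotvec [0.001 0.004 0.001]
```

Seated; release, rise, back away toward the base for a clear view.

```bash
python3 -m handwheel '[{"grip":62,"tx":0,"ty":0,"tz":0,"wx":0,"wy":0,"wz":0},{"grip":62,"tx":0,"ty":0,"tz":0,"wx":0,"wy":0,"wz":0},{"grip":62,"tx":0,"ty":-15,"tz":0,"wx":0,"wy":0,"wz":0},{"grip":62,"tx":0,"ty":-40,"tz":0,"wx":0,"wy":0,"wz":0},{"grip":62,"tx":0,"ty":-40,"tz":0,"wx":0,"wy":0,"wz":0},{"grip":62,"tx":0,"ty":-40,"tz":0,"wx":0,"wy":0,"wz":0},{"grip":62,"tx":-35,"ty":-10,"tz":10,"wx":0,"wy":0,"wz":0},{"grip":62,"tx":-35,"ty":0,"tz":20,"wx":0,"wy":0,"wz":0},{"grip":62,"tx":-35,"ty":0,"tz":20,"wx":0,"wy":0,"wz":0},{"grip":62,"tx":-35,"ty":0,"tz":20,"wx":0,"wy":0,"wz":0}]' 40
python3 -m handwheel '[{"grip":62,"tx":-35,"ty":0,"tz":20,"wx":0,"wy":0,"wz":0},{"grip":62,"tx":-35,"ty":0,"tz":20,"wx":0,"wy":0,"wz":0},{"grip":62,"tx":0,"ty":0,"tz":0,"wx":0,"wy":0,"wz":0},{"grip":62,"tx":0,"ty":0,"tz":0,"wx":0,"wy":0,"wz":0}]' 40
python3 - <<'E'
from h import *
s=cap('scene','scene22');t=cap('top','top22');crop(s,199,175,30,'s22',10);crop(t,333,199,30,'t22',10);crop(t,240,199,30,'t22b',10)
E
```

```text
time_s: 28.22
eef_pos: [453.8, -156.6, 181.3]
ee_rot: [-0.702, 0.702, -0.085, 0.085]
force: [0.6, 0.5, 0.6]
grip_width: 0.728
time_s: 28.55
eef_pos: [396.2, -101.3, 181.8]
ee_rot: [-0.702, 0.702, -0.084, 0.085]
force: [0.2, 0.1, 0.4]
grip_width: 0.73
```

View pics/s22.png

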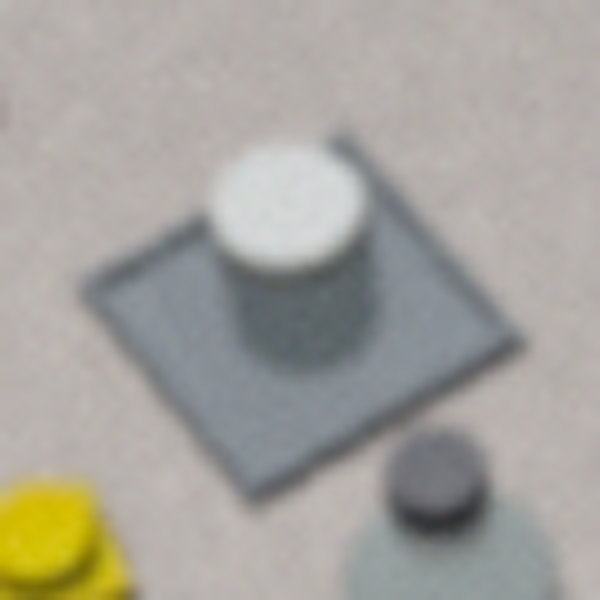

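View pics/t22.png

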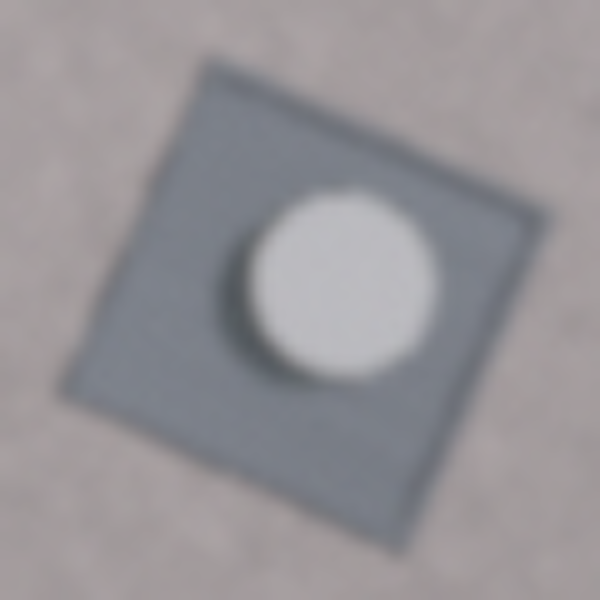

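View pics/t22b.png

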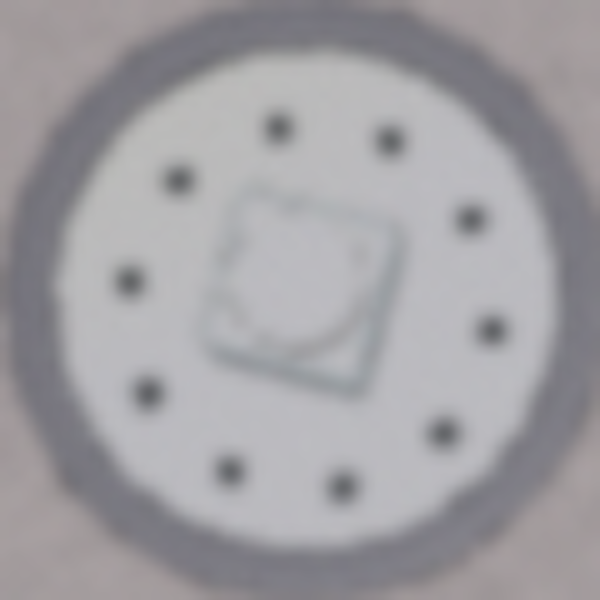

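View pics/top22.png

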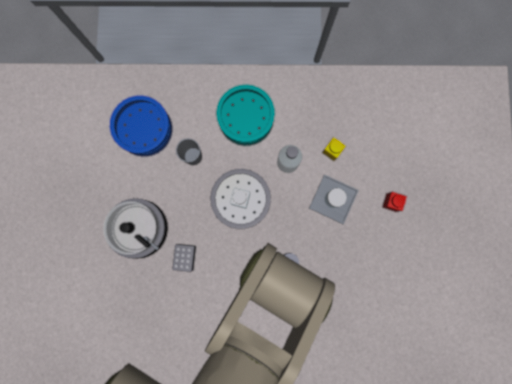

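View pics/scene22.png

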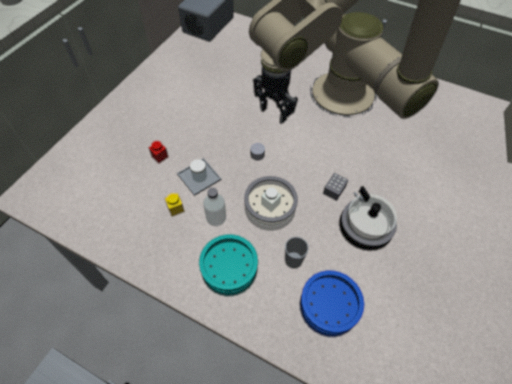

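```bash
python3 - <<'E'
from h import *
t=cap('top');s=cap('scene');crop(s,270,205,30,'s23',10);crop(s,366,215,36,'s23l');crop(t,136,228,36,'t23l')
P=lambda c,p,z,o,k=10:ray(c,(p[0]+.5)/k-.5+o[0],(p[1]+.5)/k-.5+o[1],z).round(1)
print('round',P(t,(344,285),64,(303,169)),P(s,(290,207),64,(169,145)))
print('sq cap top',P(t,(293,277),89,(210,169)),'scene',ray(s,(301.5)/8-.5+234,188.5/8-.5+169,89).round(1))
E
```

```text
round [ 573.5 -258.1   64. ] [ 575.5 -255.    64. ]
sq cap top [571.4 -12.5  89. ] scene [571.9 -12.6  89. ]
```

View pics/s23l.png

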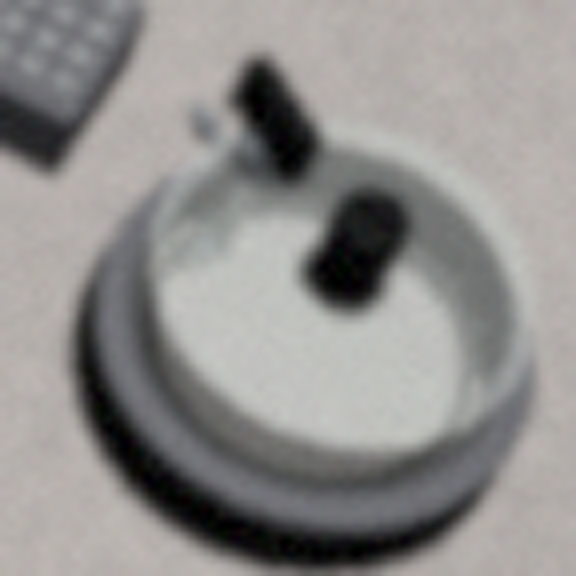

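View pics/t23l.png

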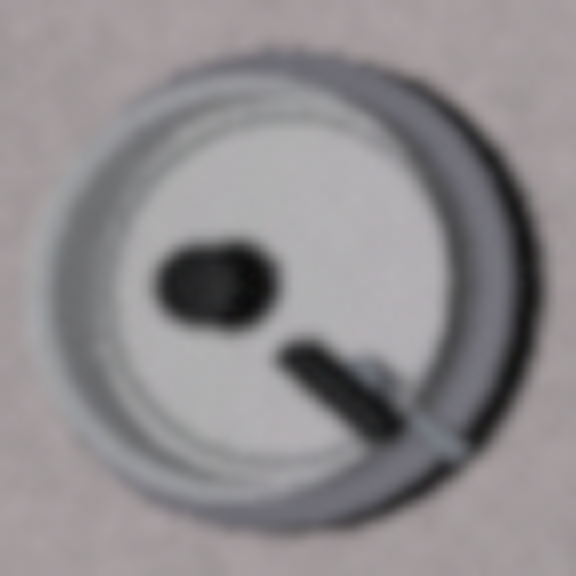

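```bash
python3 - <<'E'
from h import *
t=cap('top');s=cap('scene')
P=lambda c,p,z,o,k=8:ray(c,(p[0]+.5)/k-.5+o[0],(p[1]+.5)/k-.5+o[1],z)[:2]
for c,o,(a,b),kn in ((t,(100,192),((290,353),(388,428)),(190,285)),(s,(330,179),((258,70),(305,140)),(380,213))):
    A,B,K=P(c,a,116,o),P(c,b,116,o),P(c,kn,116,o); M=(A+B)/2
    if np.hypot(*(A-K))>np.hypot(*(B-K)): A,B=B,A
    an=lambda v:np.degrees(np.arctan2(v[1],v[0])); print(K.round(1),M.round(1),np.hypot(*(M-K)).round(1),'bar',an(B-A).round(1),'radial',an(M-K).round(1))
E
```

```text
[493.3 259.1] [462.6 213.7] 54.8 bar -126.0 radial -124.0
[492.2 259.7] [466.8 216.6] 50.0 bar -129.8 radial -120.6
```

```bash
python3 - <<'E'
from h import *
t=cap('top');s=cap('scene')
P=lambda c,p,z,o,k=8:ray(c,(p[0]+.5)/k-.5+o[0],(p[1]+.5)/k-.5+o[1],z)[:2]
an=lambda v:np.degrees(np.arctan2(v[1],v[0]))
C=np.array([492.7,257.8])
for c,o,p in ((t,(100,192),(465,452)),(s,(330,179),(200,122))):
    E=P(c,p,62,o); print(E,np.hypot(*(E-C)),an(E-C))
for n,c,uv in (('t',t,(145,242)),('s',s,(363,193))):
    pass
crop(t,146,242,14,'t24',24);crop(s,363,192,14,'s24',24)
E
```

```text
[442.99944049 189.24140358] 84.67837244355826 -125.93968898685216
[447.37858466 193.56771398] 78.6118137153339 -125.20626655442105
```

View pics/t24.png

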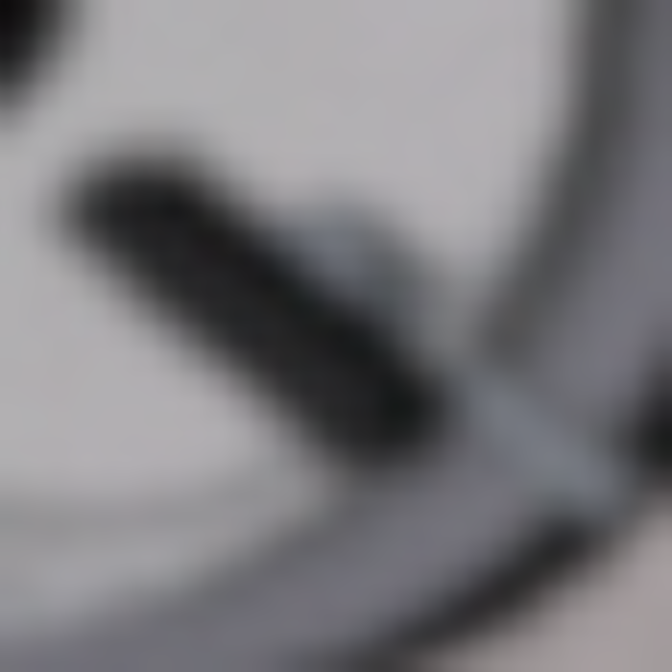

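View pics/s24.png

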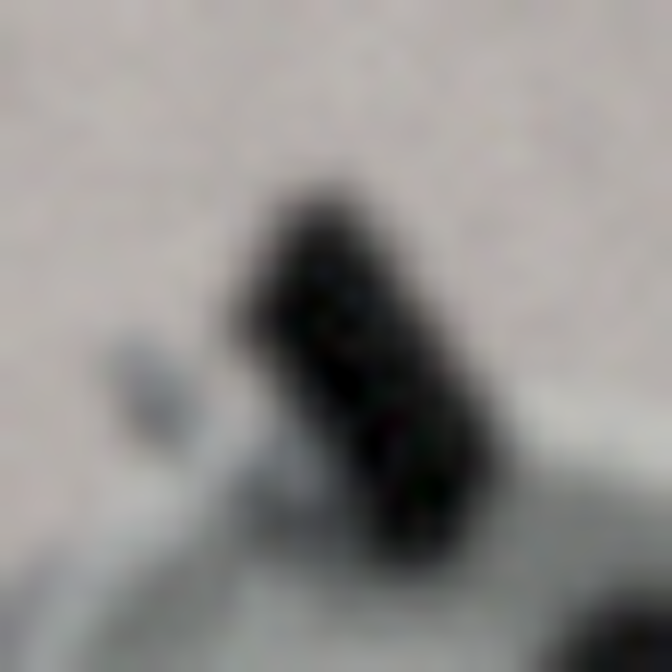

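```bash
python3 go.py 396 -101 182; python3 -c "
from rig import ctrl
print(ctrl.finish_job())"
```

```text
pos [ 397.2 -102.6  181.2] yaw 76.21 down [-5.e-04 -6.e-04 -1.e+00] F [ 0.5 -0.6  0.2] M [-0.03  0.01  0.03] g 62.0 t 28.95 q6 -1.87
tool shift [-1.5 -0.8  1.3]
the job is handed in; nothing more can be done
None
```

I handed the job in at 28.95 s, with the gripper clear of everything; no verdict came back. I turned the vent tap about 82° to open and only then lifted the lid and set it on the ring. I parked the round jar on the bench while the square jar went onto the desiccator plate, then put the round jar in the tray.

**Last checks:**
- **Lid:** it stands knob up on the ring, within about 2 mm of the ring's centre in both views.
- **Square jar:** it stands upright on the plate, about 2 mm from the middle.
- **Round jar:** it stands upright in the tray. It is about 1 mm off the middle from the top camera, but about 3.6 mm from the scene camera; the two views disagree.
- **Tap:** in the close top view the bar runs parallel to the outlet, which means fully open. Rougher measurements gave about 1.41 to 1.54 rad, all above the 1.3 that counts as open, so I left it alone.
- **Bystanders and look-alikes:** all stand where they were, judged by eye in the last pictures. The arm partly hides the puck in the top view.

**What went less well:**
- The lid slid about 5 mm sideways on the desiccator while I was opening the tap, before I lifted it. It stayed in the mouth.
- While I was backing off after the tap, the last joint reached its −2.88 rad limit. The reading was −2.88, to two decimals, so I can't rule out a tiny overshoot.

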